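# Lock the hitch pin with its spring clip

## Task

Lock this link into its hitch bracket: turn the pin's red handle upright and push the pin fully home, then take the brass spring clip from the wooden stand and push its straight leg down through the pin's cross hole until the bow snaps round the pin, and let go of it. The bores are worn and the pin may lie a few millimetres to either side, so feel lightly for the hole; do not jab the leg on the pin or force the clip (about 15 N is plenty) or ram the pin, and leave the tin, the spanner and the parts tray where they are.

Things in the scene. Friction and masses are not known exactly. Their poses are not given: they have to be found in the camera images.
- bracket: Fixed grey steel hitch bracket: base plate 120 x 130 x 10, two round-topped cheeks 10 thick, 94 high, outer faces at y = -36 and +36. Origin: centre of its underside; z up; y along the pin. The pin's axis is 66 above the bench; the bores are worn oval and the pin lies anywhere from x = -3.5 to +3.5 (not measured; it stays put there against 60 N). A link with a red tube runs off along +x.
- pin_slide (a joint): How far the round steel pin (26 diameter) has been pushed along the bracket's +y, in m: starts at 0 to 0.020; fully home (collar against the near cheek, a hard stop) at 0.045. About 7 N of friction; it stays where it is left.
- pin_turn (a joint): Turn of the pin about the bracket's y axis, in rad: 0 = handle upright and cross hole vertical (they are parallel); positive = handle leans to the bracket's +x. Starts within 0.35 either way, has some friction (0.15 N m) and stays where it is left.
- handle_place (a point): Fixed point of the bracket, (0, -66, 66) in it: on the line of the pin, below the handle once the pin is home; before that the handle stands 45 mm minus pin_slide further back along -y. The handle is a round bar cranked up at right angles to the pin, with a red grip 15 thick from 45 to 82 mm above the pin's axis. Jaws closing on it from above along the bracket's x stand it upright.
- hole_place (a point): Fixed point of the bracket, (0, +46, 66) in it, 10 beyond the far cheek: where the middle of the cross hole comes when the pin is home, but for the pin's unmeasured lie of up to 3.5 to +x or -x. Before that the hole is hidden in the link's eye. The hole goes right through the pin, 7 across, edges sharp. The pin ends 15 beyond it.
- stand: Fixed light wooden stand, 94 high, 60 wide (y), x from -50 to +100, with a slot along x in which the clip hangs; at x = 50 to 95 drills stand up to 30 above its top. Origin: on the bench under the middle of the slot.
- clip: Loose brass-coloured spring cotter (R-clip) of 6 mm wire, about 100 g. Origin: centre of its coil, a flat-sided roll 23 in diameter and 16 wide along the clip's y; it starts upright, coil resting on the stand over the slot, 105 above the bench, legs down in the slot. Pinch the coil's flat sides from above. z up, against the leg; the leg is at x = -8.5, the sprung bow on its +x side out to x = 13.
- clip_tip (a point): Cut free end of the clip's straight leg (6 across, cut square), at (-8.5, 0, -101) in the clip.
- clip_seat (a point): Point on the straight leg's axis at the middle of the bow, at (-8.5, 0, -62) in the clip: it must end at the middle of the pin's hole, on the pin's axis, with the clip's plane square to the pin (bow to the bracket's +x or -x, either will do).
- bow (a joint): Opening of the sprung bow leg about the coil, rad: 0 = shut. It touches the pin with clip_seat about 25 mm above the hole's middle (the leg then already in the hole), opens to about 0.1 at 13 mm and shuts again when seated. Going over takes 6 to 12 N; then the force reverses and the spring pulls the clip down about as hard, until the bow's narrow neck stops it on the pin.
- grease_tin: Loose yellow-labelled tin, 90 diameter, 100 high; origin under its centre. Leave it alone.
- spanner: Loose steel spanner 200 long lying flat, along its x. Leave it alone.
- parts_tray: Loose white tray 160 x 120 x 45 with nuts in it; origin under its centre. Leave it alone.

How it is judged (in metres and radians):
On the way, in this order (a step that is already met when the one before it is completed fails the run):
1. the pin is fully home (within 1.5 mm) with its handle upright (within 0.2 rad) (value of joint pin_slide above 0.0435 m and value of joint pin_turn between -0.2 and 0.2 rad), for 0.2 s.
2. the clip's straight leg is in the pin's cross hole (x of clip_tip in the frame of bracket between -0.006 and 0.006 m and y of clip_tip in the frame of bracket between 0.041 and 0.051 m and z of clip_tip in the frame of bracket between 0.02 and 0.066 m), for 0.05 s.
At the end, for the whole second after the job is handed in: Pin home within 1.5 mm, handle upright within 0.2 rad; clip_seat within 4 mm of the hole's middle in height and along the pin, and within 6 mm of the bracket's x = 0; clip upright within 0.2 rad, square to the pin within 0.3 rad, bow shut (below 0.04 rad); clip released, at rest (all of step 1 and x of clip_seat in the frame of bracket between -0.006 and 0.006 m and y of clip_seat in the frame of bracket between 0.042 and 0.05 m and z of clip_seat in the frame of bracket between 0.062 and 0.07 m and angle between clip's own z axis and vertical below 0.2 rad and value of joint bow below 0.04 rad and angle between the y axis of clip and the y axis of bracket, either way round below 0.3 rad and linear speed of clip below 0.02 m/s); the robot touches nothing.
It fails at once if clip pressed against the pin or bracket too hard (contact forces adding up to more than 40 N) (contact force between clip and bracket above 40 N).
It fails at once if end of the clip's leg jabbed on the pin or bracket, short of the hole, with more than 18 N (contact force between clip and bracket above 18 N and z of clip_tip in the frame of bracket above 0.074 m).
It fails at once if pin rammed home (faster than 0.15 m/s) (velocity of joint pin_slide above 0.15 m/s).
It fails at once if the tin, the spanner or the parts tray disturbed (moved more than 20 mm) (distance of any of grease_tin, spanner, parts_tray from where it was at the start of the episode above 0.02 m).
It also fails if it takes over 72 s, if anything falls off the work surface, if the arm or the gripper's body presses on something with over 40 N, if the wrist force passes 120 N, or if a joint passes its speed limit or range.

## Robot

A 7-joint arm with a two-finger parallel gripper is mounted at the origin on the work surface. World frame = base frame: x ahead of the robot, y to its left, z up, the work surface at z = 0. Lengths are in mm, angles in rad, forces in N, time in s.
With the tool pointing down it reaches from about 400 to 850 mm from the base axis. Payload 4.4 kg.
Tool frame: the origin (TCP) lies midway between the tips of the shut fingers; the grasp point (between the pads) lies 19 mm behind it (bot.grip_depth is the distance from the TCP to the grasp point, in mm); z points along the fingers, y is the direction in which the jaws open and shut (so a half turn about z gives the same grasp; the last joint's range is limited). The gripper opens to 94 mm and grips with 3 to 60 N. Pads are 16 mm wide; open, the fingers measure 119 mm over their backs; the gripper's body (75 mm by 177 mm) begins 78 mm behind the grasp point.
Start: joints at [-1.294, 0.628, 0.038, 1.517, -0.027, 0.996, -0.02], TCP at [218.458, 612.205, 205.478] pointing down, gripper open.
Joint ranges: [-3.06, 3.06], [-0.37, 2.12], [-1.25, 1.32], [0.18, 2.47], [-1.1, 4.24], [0.23, 1.98], [-2.94, 2.94]. Speed limits (rad/s): [2.57, 2.57, 3.14, 3.14, 3.14, 3.14, 3.14].

## Interface

Orientations are given as a unit quaternion [w, x, y, z].
In Python, from workcell import bot gives the robot as it stands. The module is installed in compiled form; this text tells all that it offers.
- The arm moves only by the tool move_arm, never from a script. Its argument "motion" is a list of rows, each an object of numbers: "tx", "ty", "tz": the shift along the tool's x, y, z in m; "turn": the turn about the tool's z in degrees; "grip": the opening, from 0 (shut) to 1 (fully open). In form: [{"tx": .., "ty": .., "tz": .., "turn": .., "grip": ..}, ...]. A call has 1 to 20 rows; each row is the pose to reach, as a shift and turn from the pose measured when the call began, along the tool's axes at that moment; what a row does not reach only later rows make up. A row lasts 1/8 s, in which the tool goes at most 62.5 mm and 10.7 degrees, less where a joint would pass 70% of its speed; a pose out of reach is approached as far as the arm can. A call with a gripper value outside its range is refused whole. The fingers move at their own pace and stop on an object; "force" is the grip in N (left out, the last holds). Time passes only in rows, so rows that repeat a pose let the fingers close. It gives the time, the measured TCP pose, the force and the opening at its end, in the units of the state.
- bot.get_obs(): the state, without advancing time (a new reading comes with each control period).
- bot.camera(name): name is "side" or "top" or "wrist"; returns (picture, depth): 480x640x3 uint8, red, green, blue; 480x640 float32, mm along the optical axis (not along the pixel's ray), 0 where there is no reading.
- bot.camera_info(name): a dict with "fx", "fy", "cx", "cy" (pixels), "extrinsics" (4x4, takes a point from camera to world coordinates); the wrist camera has in their place "T_tool_cam" (4x4, takes a point from camera to tool coordinates, whose origin is the TCP and whose axes are the flange's). Camera axes: x right, y down, z forward; pixel columns grow to the right and rows downward; lengths in mm; the calibration is good to about 2 mm. A picture is of the moment at which its call begins: read the wrist's pose just before it. camera_info takes no time and is no camera call.
- bot.sign_off(): hands the job in, once; it reports no verdict.
The state is a dict: "time_s": time; "q": joint angles; "dq": joint speeds; "tau": joint torques, N m; "ee_pos": TCP position; "ee_rot": TCP orientation; "contact_force": force on the tool from outside, world axes, zero at the start; "wrist_torque": the same for the moment, N m; "opening": opening from 0.0 (shut) to 1.0 (fully open).
Only numpy, scipy, OpenCV 4.12 (cv2) and the standard library are available. Lean on these libraries where they do the work, as an engineer would, in place of code of your own. Each camera call takes 0.05 s, during which the arm holds its last target.

## Working session

There is one attempt and no reset: what is moved stays moved. The work goes in short steps, Python scripts to look and compute and a tool call to move; the robot and the scene stay as the last step left them, time stands still between calls to the robot, and variables do not carry over. Pictures are saved under pics/ and viewed, and the job is handed in when it is done.

Besides the shell and the picture viewer there is one more tool, called after "Emit:" by a JSON object that holds its "api" and its "payload". move_arm: Moves the arm, as the interface text tells. Its arguments: {"type":"object","properties":{"motion":{"type":"array"},"force":{"type":"number"}},"required":["motion"]}

```bash
mkdir -p pics
cat > h.py <<'E'
import numpy as np, cv2
from workcell import bot
def save(n,im,sc=1): cv2.imwrite('pics/'+n,cv2.cvtColor(im,cv2.COLOR_RGB2BGR))
def w(info,d,u,v,r=1,T=None):
    p=d[v-r:v+r+1,u-r:u+r+1]; p=p[p>0]; z=np.median(p)
    c=np.array([(u-info['cx'])/info['fx']*z,(v-info['cy'])/info['fy']*z,z,1])
    return ((info['extrinsics'] if T is None else T)@c)[:3]
E
python3 - <<'E'
from h import *
for n in ['side','top']:
    im,d=bot.camera(n); save(n+'0.png',im); np.save(n+'0.npy',d)
    i=bot.camera_info(n); print(n,i['fx'],np.round(i['extrinsics'],3).tolist())
o=bot.get_obs();print(o)
print(bot.camera_info('wrist'))
E
```

```text
side 498.4169732147198 [[-0.99, -0.068, 0.125, 433.98], [-0.142, 0.552, -0.821, 766.35], [-0.013, -0.831, -0.557, 650.377], [0.0, 0.0, 0.0, 1.0]]
top 564.6879264394806 [[-0.025, -0.991, 0.134, 404.149], [-1.0, 0.026, 0.007, -54.079], [-0.011, -0.134, -0.991, 1247.767], [0.0, 0.0, 0.0, 1.0]]
{'time_s': 0.1, 'q': array([-1.29378631,  0.62921439,  0.03843968,  1.51825296, -0.02696073,
        0.99633303, -0.01998753]), 'dq': array([-0.00059422, -0.00268066, -0.00021958, -0.00295482, -0.00031316,
        0.00156647, -0.00034103]), 'tau': array([ 2.12050931e-03, -5.50779426e+01,  1.14773870e+00, -1.87112957e+01,
       -5.20055392e-02,  1.91884307e-02,  5.49268339e-05]), 'ee_pos': array([218.26499012, 611.61831804, 204.6762607 ]), 'ee_rot': array([-1.22005795e-04,  1.70548012e-01,  9.85349005e-01, -8.36124953e-04]), 'contact_force': array([-0.30264205, -0.20105769, -0.56064252]), 'wrist_torque': array([ 0.01922307, -0.04519639, -0.00904092]), 'opening': 0.9984607278512942}
{'fx': 353.7812525125066, 'fy': 353.7812525125066, 'cx': 320.35831921255175, 'cy': 244.10857608972904, 'T_tool_cam': array([[-1.25223672e-03, -9.58877592e-01, -2.83817188e-01,
         8.32869055e+01],
       [ 9.99999111e-01, -1.07059777e-03, -7.95101221e-04,
         1.46095172e-01],
       [ 4.58550695e-04, -2.83817931e-01,  9.58878080e-01,
        -1.78679532e+02],
       [ 0.00000000e+00,  0.00000000e+00,  0.00000000e+00,
         1.00000000e+00]])}
```

View pics/side0.png

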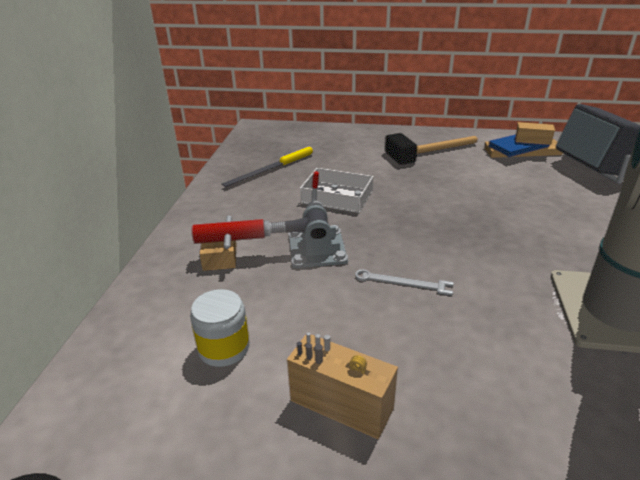

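View pics/top0.png

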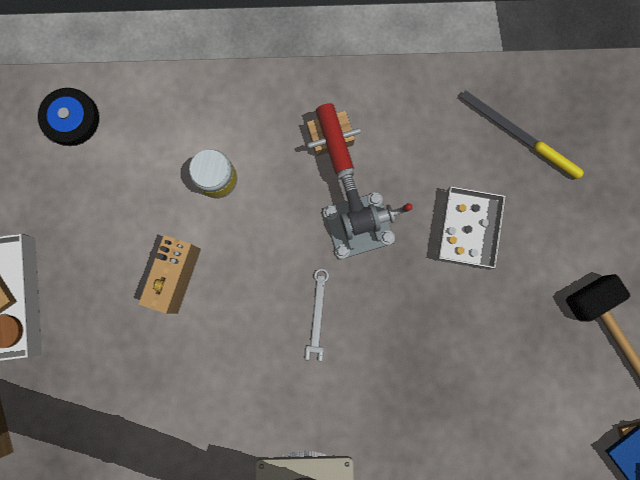

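Run:
```python
import cv2
im=cv2.imread('pics/top0.png')
cv2.imwrite('pics/a.png',cv2.resize(im[160:280,290:450],None,fx=5,fy=5,interpolation=cv2.INTER_CUBIC))
cv2.imwrite('pics/b.png',cv2.resize(im[225:325,120:220],None,fx=6,fy=6,interpolation=cv2.INTER_CUBIC))
```

```text
(no output)
```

View pics/a.png

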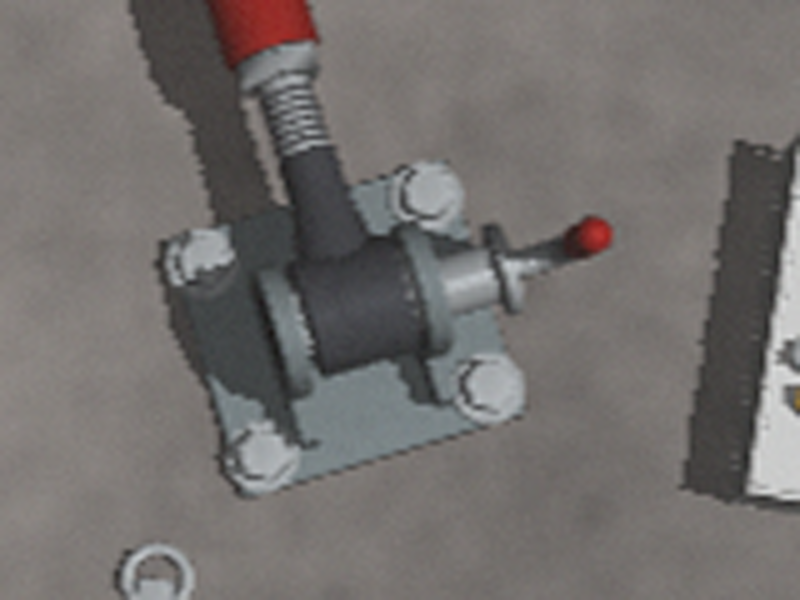

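View pics/b.png

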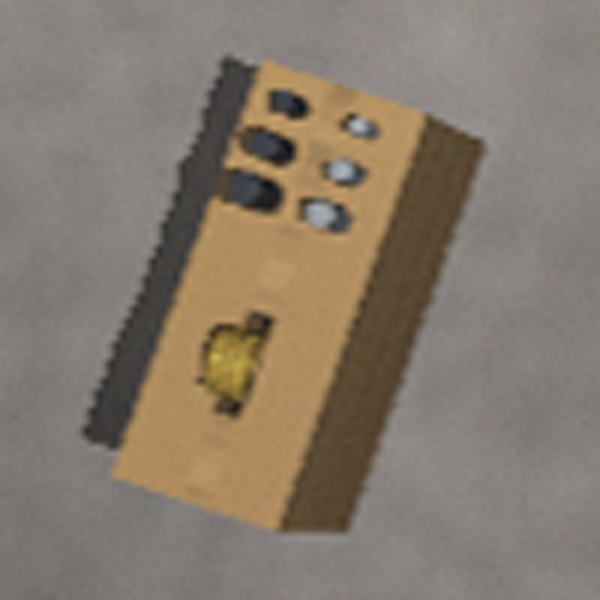

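```bash
cat >> h.py <<'E'
def plane(info,u,v,z,T=None):
    E=info['extrinsics'] if T is None else T
    r=E[:3,:3]@np.array([(u-info['cx'])/info['fx'],(v-info['cy'])/info['fy'],1]); o=E[:3,3]
    return o+r*(z-o[2])/r[2]
def proj(info,p,T=None):
    E=info['extrinsics'] if T is None else T
    c=np.linalg.inv(E)@np.append(p,1); return c[:2]/c[2]*info['fx']+[info['cx'],info['cy']]
E
python3 - <<'E'
from h import *
np.set_printoptions(precision=1,suppress=True)
i=bot.camera_info('top'); d=np.load('top0.npy')
C=[plane(i,290+u/5,160+v/5,10) for u,v in [(165,240),(240,497),(525,415),(450,160)]]
print('plate',C,np.mean(C,0)); 
for k in range(4): e=C[(k+1)%4]-C[k]; print(np.linalg.norm(e),np.degrees(np.arctan2(e[1],e[0])))
S=[plane(i,120+u/6,225+v/6,94) for u,v in [(262,62),(427,112),(280,530),(113,478)]]
print('stand',S,np.mean(S,0))
for k in range(4): e=S[(k+1)%4]-S[k]; print(np.linalg.norm(e),np.degrees(np.arctan2(e[1],e[0])))
print('clip',w(i,d,120+232//6,225+360//6))
print('handle',w(i,d,290+590//5,160+235//5), plane(i,290+590/5,160+235/5,148))
print('depth stand top',w(i,d,120+300//6,225+430//6), 'link',w(i,d,290+340//5,160+300//5))
E
```

```text
plate [array([635.6, -53.4,  10. ]), array([519.9, -83.4,  10. ]), array([ 552.9, -210.1,   10. ]), array([ 668.4, -181.6,   10. ])] [ 594.2 -132.1   10. ]
119.5342475783955 -165.460337275987
130.92616952812222 -75.40097010997215
119.01645614812436 13.864201275809709
132.32973075922385 104.37062707214761
stand [array([571.4, 277.5,  94. ]), array([552.5, 220.4,  94. ]), array([411.3, 269.5,  94. ]), array([430.2, 326.5,  94. ])] [491.3 273.5  94. ]
60.14420508816193 -108.29543709232776
149.5206618489029 160.84595481336976
60.06046487436476 71.64015981479658
149.45192621591627 -19.12231837588084
clip [467.8 280.9 117.6]
handle [ 607.4 -221.6  146.9] [ 607.2 -221.4  148. ]
depth stand top [446.1 262.9  94.6] link [ 593.2 -125.3   91.2]
```

```bash
cat >> h.py <<'E'
from scipy.spatial.transform import Rotation as Ro
def R_(o): q=o['ee_rot']; return Ro.from_quat([q[1],q[2],q[3],q[0]]).as_matrix()
B0=np.array([594.2,-132.1,0]);BY=np.radians(14.4)
def Rz(a): return Ro.from_euler('z',a).as_matrix()
def b2w(p): return B0+Rz(BY)@np.array(p,float)
def w2b(p): return Rz(BY).T@(np.array(p)-B0)
def go(p,yaw_y=None):
    "shift to TCP world p (mm), tool-y yaw deg (mod 180)"
    o=bot.get_obs(); R=R_(o); t=R.T@(np.array(p)-o['ee_pos'])
    cur=np.degrees(np.arctan2(R[1,1],R[0,1])); tr=0 if yaw_y is None else -(((yaw_y-cur)+90)%180-90)
    print('t',o['time_s'],'tcp',o['ee_pos'].round(1),'yaw',cur.round(2),'F',o['contact_force'].round(1),'op',round(o['opening'],3),'tilt',R[:2,2].round(4))
    print('MOVE tx,ty,tz m',(t/1000).round(4),'turn',round(tr,2))
def wrist(n,crop=None):
    o=bot.get_obs(); im,d=bot.camera('wrist'); save(n+'.png',im); np.save(n+'.npy',d)
    T=np.eye(4);T[:3,:3]=R_(o);T[:3,3]=o['ee_pos']; T=T@bot.camera_info('wrist')['T_tool_cam']; np.save(n+'_T.npy',T); return im,d,T
E
python3 -c "
from h import *
go([467.7,281.5,205],70.9)"
```

```text
t 0.1 tcp [218.3 611.6 204.7] yaw 70.36 F [-0.3 -0.2 -0.6] op 0.998 tilt [-0.0005 -0.0016]
MOVE tx,ty,tz m [-3.459e-01 -2.271e-01  1.000e-04] turn -0.54
```

Emit:
{"api": "move_arm", "payload": {"motion": [{"tx": -0.025, "ty": -0.016, "tz": 0, "turn": 0}, {"tx": -0.069, "ty": -0.046, "tz": 0, "turn": 0}, {"tx": -0.115, "ty": -0.076, "tz": 0, "turn": 0}, {"tx": -0.161, "ty": -0.106, "tz": 0, "turn": 0}, {"tx": -0.207, "ty": -0.136, "tz": 0, "turn": 0}, {"tx": -0.253, "ty": -0.166, "tz": 0, "turn": 0}, {"tx": -0.299, "ty": -0.196, "tz": 0, "turn": 0}, {"tx": -0.33, "ty": -0.217, "tz": 0, "turn": 0}, {"tx": -0.346, "ty": -0.227, "tz": 0, "turn": -0.5}, {"tx": -0.346, "ty": -0.227, "tz": 0, "turn": -0.5}, {"tx": -0.346, "ty": -0.227, "tz": 0, "turn": -0.5}]}}

```text
schema error: expected keys tx, ty, tz, turn, grip
```

Run:
```python
from h import *
im,d,T=wrist('w1')
cv2.imwrite('pics/w1z.png',cv2.resize(im[150:350,200:440,::-1],None,fx=3,fy=3,interpolation=cv2.INTER_CUBIC))
go(b2w([0,-90,205]),14.4)
```

```text
t 0.15 tcp [218.3 611.7 204.8] yaw 70.36 F [0.4 0.8 0.1] op 1.0 tilt [-0.0004 -0.0013]
MOVE tx,ty,tz m [-0.6544 -0.6488  0.0007] turn 55.96
```

View pics/w1z.png

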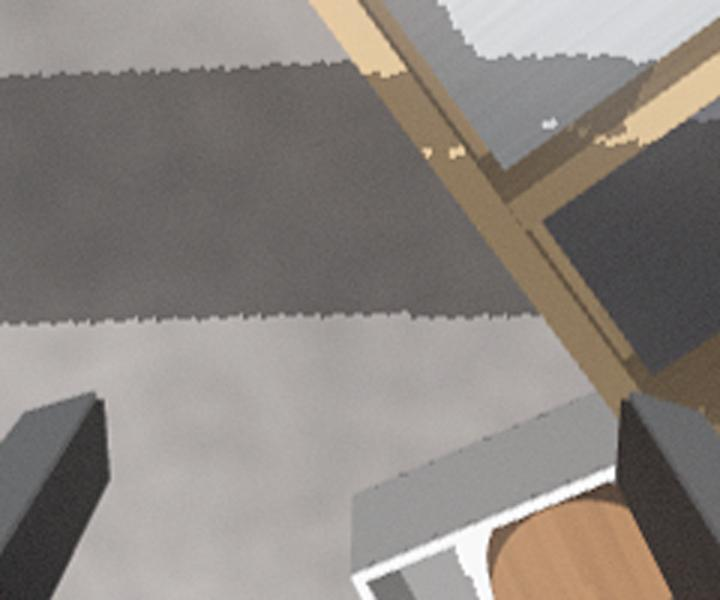

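Emit:
{"api": "move_arm", "payload": {"motion": [{"tx": -0.025, "ty": -0.016, "tz": 0, "turn": 0, "grip": 1}, {"tx": -0.069, "ty": -0.046, "tz": 0, "turn": 0, "grip": 1}, {"tx": -0.115, "ty": -0.076, "tz": 0, "turn": 0, "grip": 1}, {"tx": -0.161, "ty": -0.106, "tz": 0, "turn": 0, "grip": 1}, {"tx": -0.207, "ty": -0.136, "tz": 0, "turn": 0, "grip": 1}, {"tx": -0.253, "ty": -0.166, "tz": 0, "turn": 0, "grip": 1}, {"tx": -0.299, "ty": -0.196, "tz": 0, "turn": 0, "grip": 1}, {"tx": -0.33, "ty": -0.217, "tz": 0, "turn": 0, "grip": 1}, {"tx": -0.346, "ty": -0.227, "tz": 0, "turn": -0.5, "grip": 1}, {"tx": -0.346, "ty": -0.227, "tz": 0, "turn": -0.5, "grip": 1}, {"tx": -0.346, "ty": -0.227, "tz": 0, "turn": -0.5, "grip": 1}]}}

```text
time_s: 1.52
ee_pos: [467.0, 282.7, 204.9]
ee_rot: [-0.001, 0.166, 0.986, -0.0]
contact_force: [-1.2, -0.3, -0.2]
opening: 1.001
```

Run:
```python
from h import *
im,d,T=wrist('w1')
cv2.imwrite('pics/w1z.png',cv2.resize(im[150:350,200:440,::-1],None,fx=3,fy=3,interpolation=cv2.INTER_CUBIC))
go(b2w([0,-90,205]),14.4)
```

```text
t 1.575 tcp [466.9 283.  205. ] yaw 70.97 F [ 0.2  0.6 -0.2] op 1.005 tilt [-0.0012 -0.0008]
MOVE tx,ty,tz m [-3.053e-01 -4.260e-01  2.000e-04] turn 56.57
```

View pics/w1z.png

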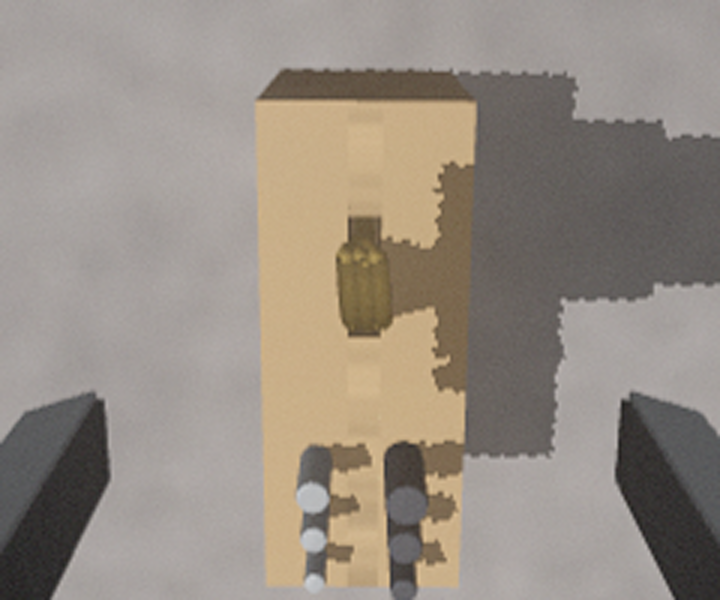

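Emit:
{"api": "move_arm", "payload": {"motion": [{"tx": -0.015, "ty": -0.02, "tz": 0, "turn": 4, "grip": 1}, {"tx": -0.045, "ty": -0.063, "tz": 0, "turn": 10, "grip": 1}, {"tx": -0.08, "ty": -0.11, "tz": 0, "turn": 17, "grip": 1}, {"tx": -0.115, "ty": -0.16, "tz": 0, "turn": 23, "grip": 1}, {"tx": -0.15, "ty": -0.21, "tz": 0, "turn": 30, "grip": 1}, {"tx": -0.185, "ty": -0.26, "tz": 0, "turn": 37, "grip": 1}, {"tx": -0.22, "ty": -0.31, "tz": 0, "turn": 43, "grip": 1}, {"tx": -0.255, "ty": -0.355, "tz": 0, "turn": 50, "grip": 1}, {"tx": -0.285, "ty": -0.398, "tz": 0, "turn": 54, "grip": 1}, {"tx": -0.305, "ty": -0.426, "tz": 0, "turn": 56.6, "grip": 1}, {"tx": -0.305, "ty": -0.426, "tz": 0, "turn": 56.6, "grip": 1}, {"tx": -0.305, "ty": -0.426, "tz": 0, "turn": 56.6, "grip": 1}]}}

```text
time_s: 3.08
ee_pos: [615.6, -218.5, 204.9]
ee_rot: [-0.001, 0.613, 0.79, -0.001]
contact_force: [-0.9, -0.2, -0.2]
opening: 1.001
```

Run:
```python
from h import *
i=bot.camera_info('wrist'); T=np.load('w1_T.npy')
print('coil top',plane(i,200+364/3,150+285/3,116))
for u,v in [(256,100),(475,100)]: print('stand corner',plane(i,200+u/3,150+v/3,94,T))
print('coil',plane(i,200+364/3,150+285/3,116,T), 'edges',plane(i,200+337/3,150+285/3,105,T),plane(i,200+391/3,150+285/3,105,T))
im,d,T=wrist('w2')
go(b2w([0,-90,205]),14.4)
```

```text
Traceback (most recent call last):
  File "h.py", line 9, in plane
    E=info['extrinsics'] if T is None else T
      ~~~~^^^^^^^^^^^^^^
KeyError: 'extrinsics'
```

Run:
```python
from h import *
i=bot.camera_info('wrist'); T=np.load('w1_T.npy')
for u,v in [(256,100),(475,100)]: print('stand corner',plane(i,200+u/3,150+v/3,94,T))
print('coil',plane(i,200+364/3,150+285/3,116,T), 'edges',plane(i,200+337/3,150+285/3,105,T),plane(i,200+391/3,150+285/3,105,T))
im,d,T=wrist('w2')
go(b2w([0,-90,205]),14.4)
```

```text
stand corner [411.15832609 271.75493618  94.        ]
stand corner [430.60171116 327.79551993  94.        ]
coil [463.95579632 284.4095772  116.        ] edges [464.63129555 276.35892079 105.        ] [469.47681042 290.33795285 105.        ]
t 3.125 tcp [ 615.9 -217.7  205. ] yaw 14.42 F [-0.3 -1.   0. ] op 1.002 tilt [-0.0019  0.0006]
MOVE tx,ty,tz m [-0.0017  0.0003  0.    ] turn 0.02
```

View pics/w2.png

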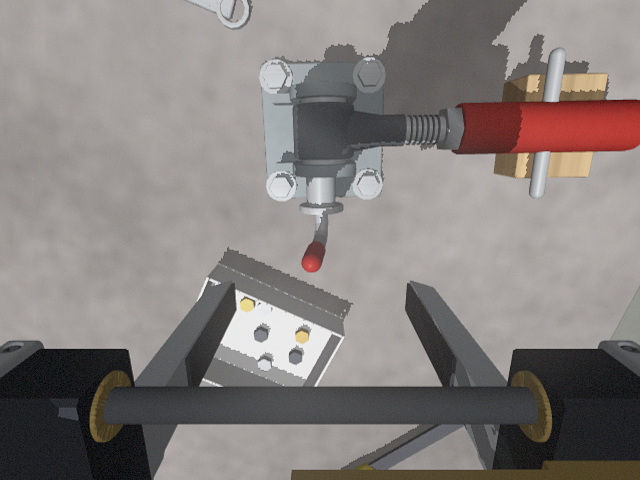

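Run:
```python
from h import *
np.set_printoptions(precision=1,suppress=True)
i=bot.camera_info('wrist'); T=np.load('w2_T.npy'); d=np.load('w2.npy')
p=w(i,d,312,266,1,T);print('handle',p,w2b(p)); p=plane(i,312,263,147,T);print(p,w2b(p))
for u,v in [(263,65),(266,198),(383,198),(383,65)]: p=plane(i,u,v,10,T);print(p,w2b(p))
p=w(i,d,323,185,1,T);print('pin top',w2b(p))
# pin edges at y, z=66: rows 185..195
p=[w2b(plane(i,u,190,66,T)) for u in (307,337)];print('pin edges',p)
p=w2b(plane(i,322,208,66,T));print('collar',p)
im=cv2.imread('pics/w2.png');cv2.imwrite('pics/w2z.png',cv2.resize(im[50:280,240:400],None,fx=4,fy=2.6*1,interpolation=cv2.INTER_CUBIC) if 0 else cv2.resize(im[140:280,240:400],None,fx=4,fy=4,interpolation=cv2.INTER_CUBIC))
```

```text
handle [ 610.3 -223.1  146.5] [ -7.1 -92.2 146.5]
[ 609.7 -220.8  147. ] [ -7.  -89.7 147. ]
[524.2 -85.2  10. ] [-56.1  62.8  10. ]
[ 553.2 -209.9   10. ] [-59.1 -65.2  10. ]
[ 673.4 -179.3   10. ] [ 65.  -65.4  10. ]
[635.7 -56.9  10. ] [58.9 62.5 10. ]
pin top [  1.1 -43.3  77.9]
pin edges [array([-13.2, -49.2,  66. ]), array([ 13.7, -49.2,  66. ])]
collar [  0.2 -65.5  66. ]
```

View pics/w2z.png

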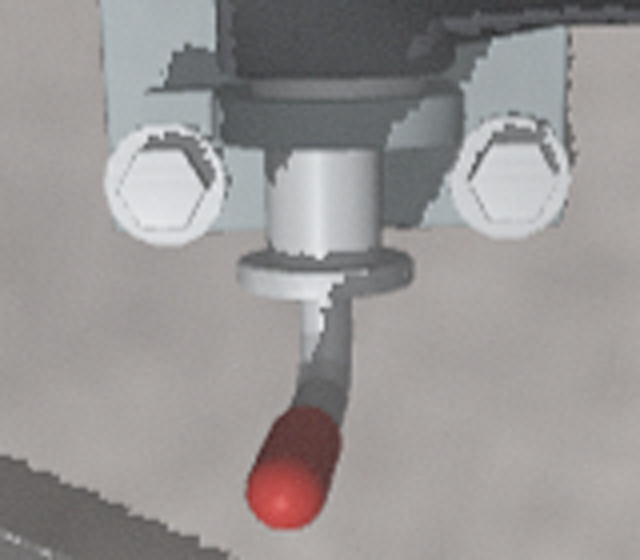

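Emit:
{"api": "move_arm", "payload": {"motion": [{"tx": -0.001, "ty": 0, "tz": 0.025, "turn": 0, "grip": 1}, {"tx": -0.001, "ty": 0, "tz": 0.06, "turn": 0, "grip": 1}, {"tx": -0.001, "ty": 0, "tz": 0.085, "turn": 0, "grip": 1}, {"tx": -0.001, "ty": 0, "tz": 0.093, "turn": 0, "grip": 1}, {"tx": -0.001, "ty": 0, "tz": 0.093, "turn": 0, "grip": 1}, {"tx": -0.001, "ty": 0, "tz": 0.093, "turn": 0, "grip": 0.4}, {"tx": -0.001, "ty": 0, "tz": 0.093, "turn": 0, "grip": 0.2}, {"tx": -0.001, "ty": 0, "tz": 0.093, "turn": 0, "grip": 0.1}, {"tx": -0.001, "ty": 0, "tz": 0.093, "turn": 0, "grip": 0.05}, {"tx": -0.001, "ty": 0, "tz": 0.093, "turn": 0, "grip": 0.05}, {"tx": -0.001, "ty": 0, "tz": 0.093, "turn": 0, "grip": 0.05}], "force": 35}}

```text
time_s: 4.5
ee_pos: [616.0, -218.6, 112.0]
ee_rot: [-0.001, 0.613, 0.79, -0.0]
contact_force: [0.1, 0.4, -0.3]
opening: 0.397
```

Run:
```python
from h import *
im,d,T=wrist('w3')
go(b2w([0,-64,112]),14.4)
cv2.imwrite('pics/w3z.png',cv2.resize(im[60:340,200:440,::-1],None,fx=2,fy=2,interpolation=cv2.INTER_CUBIC))
```

```text
t 4.55 tcp [ 615.9 -218.6  112. ] yaw 14.42 F [-0.3 -0.2 -0.3] op 0.354 tilt [-0.0019  0.0006]
MOVE tx,ty,tz m [0.0252 0.0005 0.    ] turn 0.02
```

View pics/w3z.png

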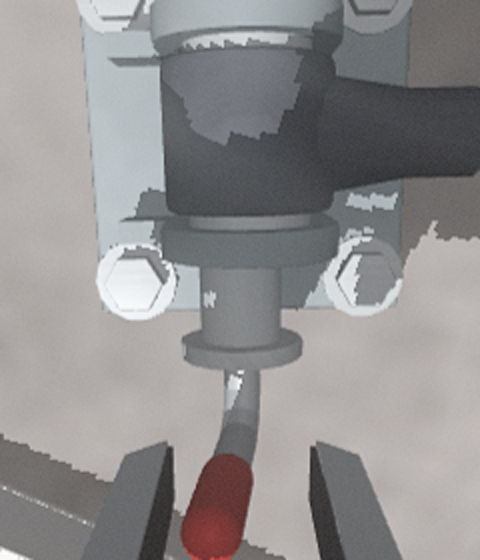

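Emit:
{"api": "move_arm", "payload": {"motion": [{"tx": 0, "ty": 0, "tz": 0, "turn": 0, "grip": 0.05}, {"tx": 0, "ty": 0, "tz": 0, "turn": 0, "grip": 0.05}, {"tx": 0, "ty": 0, "tz": 0, "turn": 0, "grip": 0.05}, {"tx": 0, "ty": 0, "tz": 0, "turn": 0, "grip": 0.05}, {"tx": 0, "ty": 0, "tz": 0, "turn": 0, "grip": 0.05}, {"tx": 0, "ty": 0, "tz": 0, "turn": 0, "grip": 0.05}], "force": 35}}

```text
time_s: 5.3
ee_pos: [616.1, -218.6, 112.0]
ee_rot: [-0.001, 0.613, 0.79, -0.0]
contact_force: [0.3, 0.9, -1.4]
opening: 0.15
```

Run:
```python
from h import *
im,d,T=wrist('w4')
go(b2w([0,-64,112]),14.4)
cv2.imwrite('pics/w4z.png',cv2.resize(im[60:340,200:440,::-1],None,fx=2,fy=2,interpolation=cv2.INTER_CUBIC))
```

```text
t 5.35 tcp [ 616.1 -218.6  112. ] yaw 14.43 F [-0.3 -1.1 -1.5] op 0.151 tilt [-0.0017  0.0005]
MOVE tx,ty,tz m [0.0252 0.0004 0.    ] turn 0.03
```

View pics/w4z.png

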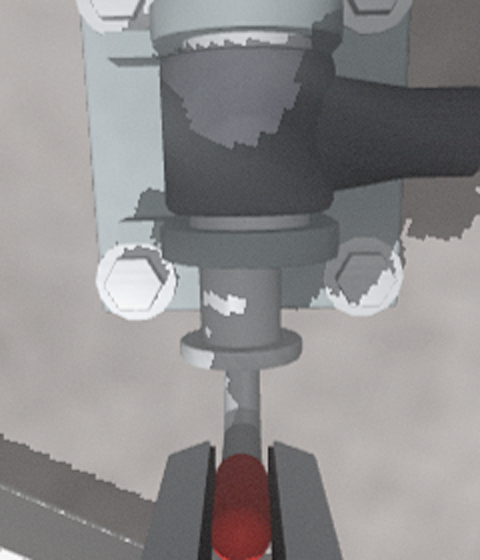

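Emit:
{"api": "move_arm", "payload": {"motion": [{"tx": 0.003, "ty": 0, "tz": 0, "turn": 0, "grip": 0.05}, {"tx": 0.007, "ty": 0, "tz": 0, "turn": 0, "grip": 0.05}, {"tx": 0.011, "ty": 0, "tz": 0, "turn": 0, "grip": 0.05}, {"tx": 0.015, "ty": 0, "tz": 0, "turn": 0, "grip": 0.05}, {"tx": 0.019, "ty": 0, "tz": 0, "turn": 0, "grip": 0.05}, {"tx": 0.022, "ty": 0, "tz": 0, "turn": 0, "grip": 0.05}, {"tx": 0.022, "ty": 0, "tz": 0, "turn": 0, "grip": 0.05}], "force": 45}}

```text
time_s: 6.22
ee_pos: [611.3, -200.8, 112.7]
ee_rot: [0.002, 0.613, 0.79, -0.001]
contact_force: [1.4, -6.2, -1.2]
opening: 0.15
```

Run:
```python
from h import *
im,d,T=wrist('w5')
o=bot.get_obs();print(w2b(o['ee_pos']),Rz(BY).T@o['contact_force'])
cv2.imwrite('pics/w5z.png',cv2.resize(im[60:340,200:440,::-1],None,fx=2,fy=2,interpolation=cv2.INTER_CUBIC))
```

```text
[ -0.4905072  -70.79295012 112.69903165] [-0.46416509 -6.12983921 -1.12282906]
```

View pics/w5z.png

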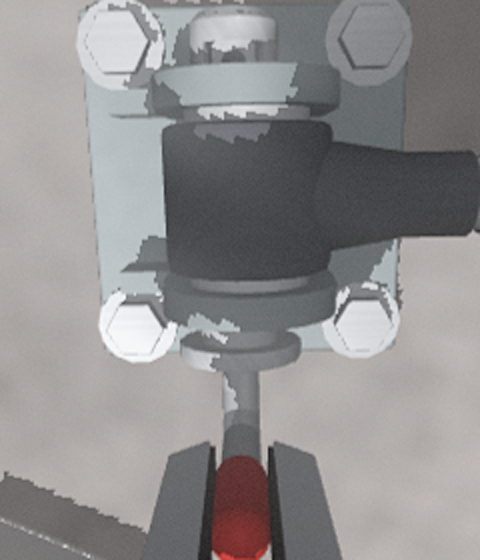

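Emit:
{"api": "move_arm", "payload": {"motion": [{"tx": 0.004, "ty": 0, "tz": 0, "turn": 0, "grip": 0.05}, {"tx": 0.006, "ty": 0, "tz": 0, "turn": 0, "grip": 0.05}, {"tx": 0.008, "ty": 0, "tz": 0, "turn": 0, "grip": 0.05}, {"tx": 0.01, "ty": 0, "tz": 0, "turn": 0, "grip": 0.05}, {"tx": 0.012, "ty": 0, "tz": 0, "turn": 0, "grip": 0.05}, {"tx": 0.014, "ty": 0, "tz": 0, "turn": 0, "grip": 0.05}, {"tx": 0.014, "ty": 0, "tz": 0, "turn": 0, "grip": 0.05}], "force": 45}}

```text
time_s: 7.15
ee_pos: [608.7, -192.0, 113.3]
ee_rot: [0.005, 0.614, 0.789, -0.003]
contact_force: [1.5, -8.2, -3.3]
opening: 0.151
```

Run:
```python
from h import *
im,d,T=wrist('w6')
o=bot.get_obs();print(w2b(o['ee_pos']),Rz(BY).T@o['contact_force'])
cv2.imwrite('pics/w6z.png',cv2.resize(im[60:340,200:440,::-1],None,fx=2,fy=2,interpolation=cv2.INTER_CUBIC))
```

```text
[ -0.80070895 -61.6226404  113.24260752] [-0.12494843 -8.89039437 -2.47205277]
```

View pics/w6z.png

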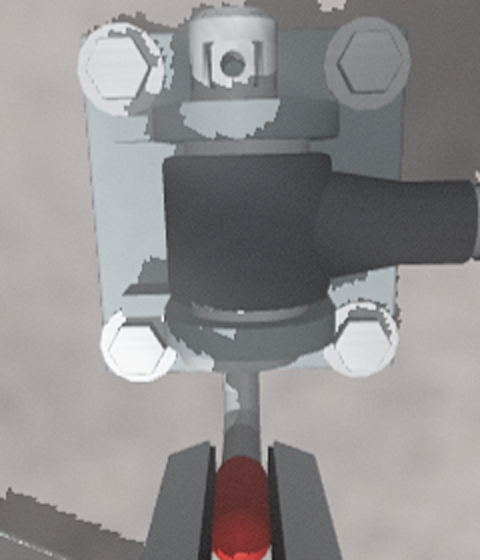

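Emit:
{"api": "move_arm", "payload": {"motion": [{"tx": 0.007, "ty": 0, "tz": 0, "turn": 0, "grip": 0.05}, {"tx": 0.009, "ty": 0, "tz": 0, "turn": 0, "grip": 0.05}, {"tx": 0.011, "ty": 0, "tz": 0, "turn": 0, "grip": 0.05}, {"tx": 0.011, "ty": 0, "tz": 0, "turn": 0, "grip": 0.05}], "force": 45}}

```text
time_s: 7.7
ee_pos: [608.2, -190.6, 114.4]
ee_rot: [0.012, 0.616, 0.788, -0.006]
contact_force: [4.4, -14.2, -5.8]
opening: 0.15
```

Run:
```python
from h import *
im,d,T=wrist('w7')
o=bot.get_obs();print(w2b(o['ee_pos']),Rz(BY).T@o['contact_force'])
cv2.imwrite('pics/w7z.png',cv2.resize(im[60:260,220:420,::-1],None,fx=3,fy=3,interpolation=cv2.INTER_CUBIC))
```

```text
[ -0.89465667 -60.12548106 114.43046706] [  1.10298389 -14.5964064   -4.69980837]
```

View pics/w7z.png

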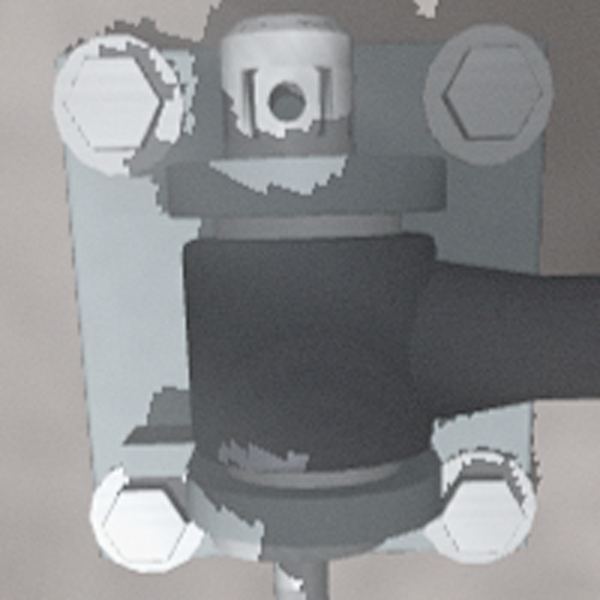

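Run:
```python
from h import *
o=bot.get_obs();print(R_(o).round(4).tolist(), w2b(o['ee_pos']))
i=bot.camera_info('wrist');T=np.load('w7_T.npy')
for z in (66,79): print(w2b(plane(i,220+287/3,60+101/3,z,T)))
print([w2b(plane(i,220+u/3,60+100/3,66,T)) for u in (221,353)],[w2b(plane(i,220+u/3,60+185/3,80,T)) for u in (167,447)])
print([w2b(plane(i,220+u/3,60+v/3,10,T)) for u,v in [(62,40),(548,40),(100,556),(530,556)]])
```

```text
[[-0.2413, 0.9704, 0.0115], [0.9701, 0.2415, -0.0241], [-0.0261, 0.0053, -0.9996]] [ -0.89465667 -60.12548106 114.43046706]
[-2.80541271 47.62449685 66.        ]
[-2.71643715 46.48295626 79.        ]
[array([-15.71196527,  47.91135036,  66.        ]), array([10.11263697, 47.69905124, 66.        ])] [array([-25.41463864,  32.01790722,  80.        ]), array([27.1656655 , 31.56856736, 80.        ])]
[array([-57.07574204,  66.52578801,  10.        ]), array([59.81450162, 65.59063934, 10.        ]), array([-56.7240381 , -64.01469113,  10.        ]), array([ 63.08399665, -65.23226672,  10.        ])]
```

Emit:
{"api": "move_arm", "payload": {"motion": [{"tx": -0.002, "ty": 0, "tz": 0, "turn": 0, "grip": 0.05}, {"tx": -0.004, "ty": 0, "tz": 0, "turn": 0, "grip": 0.05}, {"tx": -0.004, "ty": 0, "tz": 0, "turn": 0, "grip": 0.05}], "force": 45}}

```text
time_s: 8.12
ee_pos: [608.6, -192.4, 113.5]
ee_rot: [0.01, 0.615, 0.788, -0.006]
contact_force: [0.7, 2.2, -10.0]
opening: 0.153
```

Run:
```python
from h import *
o=bot.get_obs();print(R_(o).round(4).tolist(), w2b(o['ee_pos']),Rz(BY).T@o['contact_force'])
```

```text
[[-0.2424, 0.9701, 0.0093], [0.9699, 0.2426, -0.0215], [-0.0231, 0.0038, -0.9997]] [ -1.06914243 -61.9854073  113.51079827] [ 1.24000681  1.95581592 -9.99593446]
```

Emit:
{"api": "move_arm", "payload": {"motion": [{"tx": -0.003, "ty": 0, "tz": 0, "turn": 0, "grip": 0.05}, {"tx": -0.004, "ty": 0, "tz": 0, "turn": 0, "grip": 0.05}], "force": 45}}

```text
time_s: 8.38
ee_pos: [608.8, -193.0, 112.9]
ee_rot: [0.008, 0.615, 0.789, -0.005]
contact_force: [-0.6, 6.7, -7.9]
opening: 0.151
```

Run:
```python
from h import *
o=bot.get_obs();print(R_(o).round(4).tolist(), w2b(o['ee_pos']),Rz(BY).T@o['contact_force'])
```

```text
[[-0.2439, 0.9698, 0.0066], [0.9696, 0.244, -0.0168], [-0.0179, 0.0023, -0.9998]] [ -1.02112595 -62.57561791 112.85323108] [ 1.1140069   6.63275941 -7.86250961]
```

Emit:
{"api": "move_arm", "payload": {"motion": [{"tx": -0.002, "ty": 0, "tz": 0, "turn": 0, "grip": 0.05}, {"tx": -0.003, "ty": 0, "tz": 0, "turn": 0, "grip": 0.05}], "force": 45}}

```text
time_s: 8.62
ee_pos: [608.9, -193.2, 112.6]
ee_rot: [0.006, 0.614, 0.789, -0.004]
contact_force: [-0.7, 7.2, -5.3]
opening: 0.152
```

Run:
```python
from h import *
o=bot.get_obs();print(R_(o).round(4).tolist(), w2b(o['ee_pos']),Rz(BY).T@o['contact_force'])
```

```text
[[-0.245, 0.9695, 0.0046], [0.9694, 0.245, -0.013], [-0.0138, 0.0013, -0.9999]] [ -0.94557898 -62.85683505 112.58872804] [ 1.09937576  7.12531187 -5.26259953]
```

Emit:
{"api": "move_arm", "payload": {"motion": [{"tx": -0.002, "ty": 0, "tz": 0, "turn": 0, "grip": 0.05}, {"tx": -0.003, "ty": 0, "tz": 0, "turn": 0, "grip": 0.05}], "force": 45}}

```text
time_s: 8.88
ee_pos: [609.1, -193.5, 112.4]
ee_rot: [0.004, 0.614, 0.789, -0.003]
contact_force: [-1.1, 7.8, -5.4]
opening: 0.149
```

Run:
```python
from h import *
im,d,T=wrist('w8')
cv2.imwrite('pics/w8z.png',cv2.resize(im[60:260,220:420,::-1],None,fx=3,fy=3,interpolation=cv2.INTER_CUBIC))
o=bot.get_obs();print(R_(o).round(4).tolist(), w2b(o['ee_pos']),Rz(BY).T@o['contact_force'])
```

```text
[[-0.2459, 0.9693, 0.0027], [0.9692, 0.2459, -0.0093], [-0.0097, 0.0004, -1.0]] [ -0.89921658 -63.23666852 112.40816373] [ 0.47967066  6.83792572 -5.02970627]
```

View pics/w8z.png

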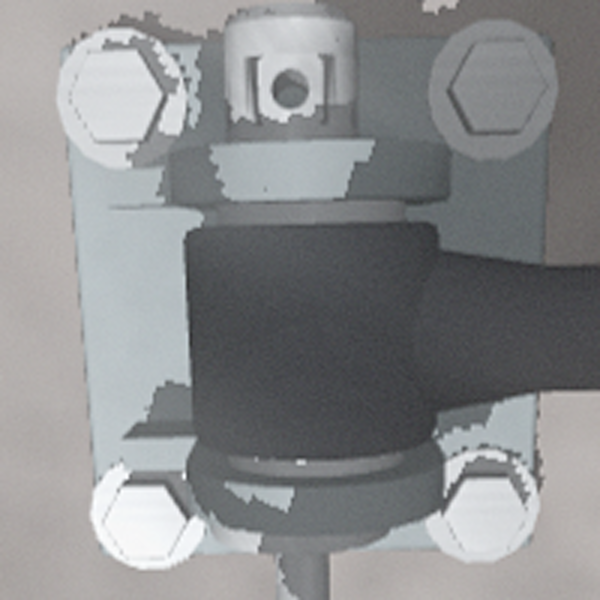

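Run:
```python
from h import *
i=bot.camera_info('wrist');T=np.load('w8_T.npy')
print(w2b(plane(i,220+290/3,60+89/3,79,T)), 'cheek far edge', w2b(plane(i,220+300/3,60+140/3,94,T)),'T7',w2b(plane(i,220+300/3,60+157/3,94,np.load('w7_T.npy'))))
```

```text
[-2.72706419 46.01927799 79.        ] cheek far edge [-0.91553397 36.16894463 94.        ] T7 [-0.46693185 36.14790416 94.        ]
```

Emit:
{"api": "move_arm", "payload": {"motion": [{"tx": 0.005, "ty": 0, "tz": 0, "turn": 0, "grip": 0.05}, {"tx": 0.01, "ty": 0, "tz": 0, "turn": 0, "grip": 0.05}, {"tx": 0.011, "ty": 0, "tz": 0, "turn": 0, "grip": 0.05}, {"tx": 0.011, "ty": 0, "tz": 0, "turn": 0, "grip": 0.05}, {"tx": 0.003, "ty": 0, "tz": 0, "turn": 0, "grip": 0.05}, {"tx": 0.001, "ty": 0, "tz": 0, "turn": 0, "grip": 0.05}, {"tx": 0.001, "ty": 0, "tz": 0, "turn": 0, "grip": 0.6}, {"tx": 0.001, "ty": 0, "tz": 0, "turn": 0, "grip": 0.6}, {"tx": 0.001, "ty": 0, "tz": 0, "turn": 0, "grip": 0.6}, {"tx": 0.001, "ty": 0, "tz": -0.02, "turn": 0, "grip": 0.6}, {"tx": 0.001, "ty": 0, "tz": -0.06, "turn": 0, "grip": 0.6}, {"tx": 0.001, "ty": 0, "tz": -0.09, "turn": 0, "grip": 0.6}, {"tx": 0.001, "ty": 0, "tz": -0.09, "turn": 0, "grip": 0.6}, {"tx": 0.001, "ty": 0, "tz": -0.09, "turn": 0, "grip": 0.6}], "force": 45}}

```text
time_s: 10.68
ee_pos: [608.1, -191.5, 201.7]
ee_rot: [0.003, 0.614, 0.789, -0.003]
contact_force: [0.4, -0.5, 0.1]
opening: 0.604
```

Run:
```python
from h import *
im,d,T=wrist('w9')
cv2.imwrite('pics/w9z.png',cv2.resize(im[80:280,220:420,::-1],None,fx=3,fy=3,interpolation=cv2.INTER_CUBIC))
o=bot.get_obs();print(R_(o).round(4).tolist(), w2b(o['ee_pos']),Rz(BY).T@o['contact_force'],o['time_s'])
go([467.4,282.5,180],70.9)
```

```text
[[-0.246, 0.9693, 0.0008], [0.9692, 0.246, -0.0086], [-0.0085, -0.0014, -1.0]] [ -1.56415918 -60.781613   201.17791837] [ 0.29701451  0.62603163 -0.56679422] 10.725
t 10.725 tcp [ 607.8 -191.4  201.2] yaw 14.24 F [ 0.1  0.7 -0.6] op 0.6 tilt [ 0.0008 -0.0086]
MOVE tx,ty,tz m [ 0.494  -0.0195  0.017 ] turn -56.66
```

View pics/w9z.png

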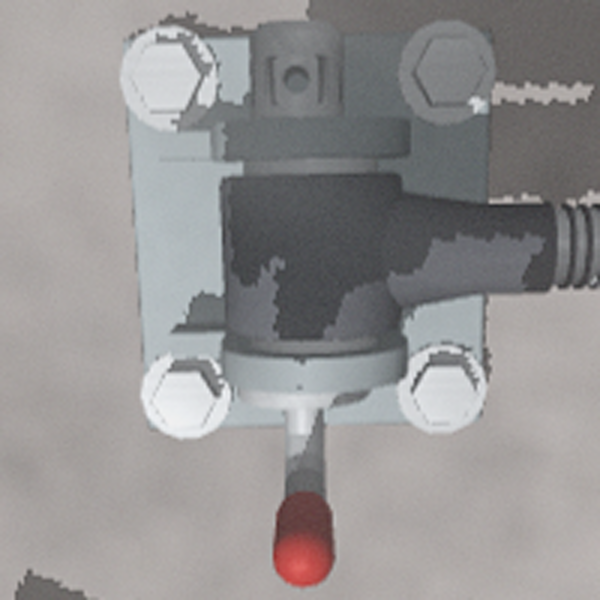

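Emit:
{"api": "move_arm", "payload": {"motion": [{"tx": 0.02, "ty": 0, "tz": 0, "turn": -4, "grip": 0.6}, {"tx": 0.065, "ty": -0.002, "tz": 0, "turn": -10, "grip": 0.6}, {"tx": 0.12, "ty": -0.005, "tz": 0, "turn": -17, "grip": 0.6}, {"tx": 0.175, "ty": -0.007, "tz": 0, "turn": -23, "grip": 0.6}, {"tx": 0.23, "ty": -0.009, "tz": 0, "turn": -30, "grip": 0.6}, {"tx": 0.285, "ty": -0.011, "tz": 0, "turn": -37, "grip": 0.6}, {"tx": 0.34, "ty": -0.013, "tz": 0, "turn": -43, "grip": 0.6}, {"tx": 0.395, "ty": -0.016, "tz": 0, "turn": -50, "grip": 0.6}, {"tx": 0.45, "ty": -0.018, "tz": 0, "turn": -54, "grip": 0.5}, {"tx": 0.48, "ty": -0.0195, "tz": 0.01, "turn": -56.7, "grip": 0.5}, {"tx": 0.494, "ty": -0.0195, "tz": 0.02, "turn": -56.7, "grip": 0.5}, {"tx": 0.494, "ty": -0.0195, "tz": 0.02, "turn": -56.7, "grip": 0.5}, {"tx": 0.494, "ty": -0.0195, "tz": 0.02, "turn": -56.7, "grip": 0.5}]}}

```text
time_s: 12.35
ee_pos: [467.9, 280.7, 176.9]
ee_rot: [0.001, 0.167, 0.986, -0.005]
contact_force: [0.6, -0.2, -0.8]
opening: 0.501
```

Run:
```python
from h import *
im,d,T=wrist('w10')
cv2.imwrite('pics/w10z.png',cv2.resize(im[150:350,200:440,::-1],None,fx=3,fy=3,interpolation=cv2.INTER_CUBIC))
go([467.4,282.5,97],70.9)
```

```text
t 12.4 tcp [468.1 280.7 177.1] yaw 70.8 F [-0.1 -0.2 -0.2] op 0.5 tilt [ 0.0011 -0.0095]
MOVE tx,ty,tz m [0.0016 0.0022 0.0801] turn -0.1
```

View pics/w10z.png

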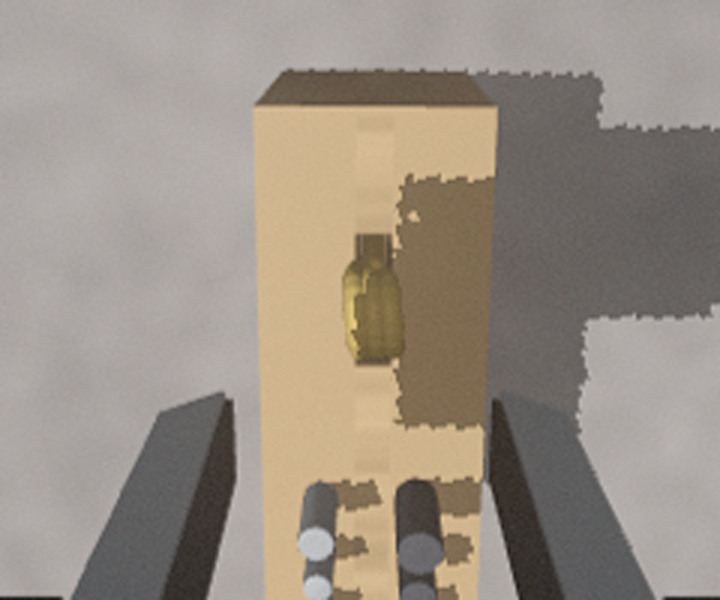

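Emit:
{"api": "move_arm", "payload": {"motion": [{"tx": 0.0016, "ty": 0.0025, "tz": 0.02, "turn": 0, "grip": 0.5}, {"tx": 0.0016, "ty": 0.0025, "tz": 0.05, "turn": 0, "grip": 0.4}, {"tx": 0.0016, "ty": 0.0025, "tz": 0.07, "turn": 0, "grip": 0.35}, {"tx": 0.0016, "ty": 0.0025, "tz": 0.08, "turn": 0, "grip": 0.3}, {"tx": 0.0016, "ty": 0.0025, "tz": 0.08, "turn": 0, "grip": 0.3}, {"tx": 0.0016, "ty": 0.0025, "tz": 0.08, "turn": 0, "grip": 0.3}]}}

```text
time_s: 13.15
ee_pos: [468.3, 282.9, 98.0]
ee_rot: [0.002, 0.167, 0.986, -0.004]
contact_force: [0.6, 0.5, 0.1]
opening: 0.299
```

Run:
```python
from h import *
im,d,T=wrist('w11')
cv2.imwrite('pics/w11z.png',cv2.resize(im[200:400,200:440,::-1],None,fx=3,fy=3,interpolation=cv2.INTER_CUBIC))
go([467.4,282.5,97],70.9)
```

```text
t 13.2 tcp [468.2 283.   98. ] yaw 70.77 F [-0.3  0.3  0.7] op 0.301 tilt [ 0.0027 -0.0086]
MOVE tx,ty,tz m [ 0.0006 -0.0008  0.001 ] turn -0.13
```

View pics/w11z.png

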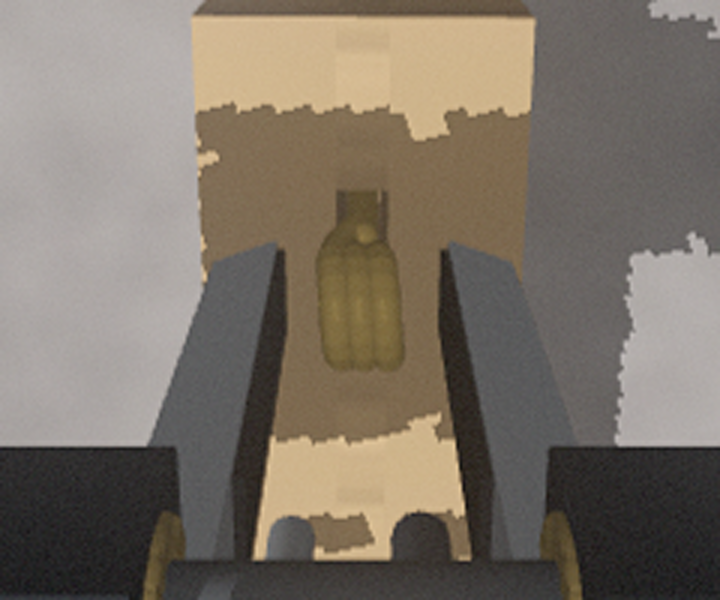

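Emit:
{"api": "move_arm", "payload": {"motion": [{"tx": 0, "ty": 0, "tz": 0.001, "turn": 0, "grip": 0.2}, {"tx": 0, "ty": 0, "tz": 0.001, "turn": 0, "grip": 0.1}, {"tx": 0, "ty": 0, "tz": 0.001, "turn": 0, "grip": 0.1}, {"tx": 0, "ty": 0, "tz": 0.001, "turn": 0, "grip": 0.1}, {"tx": 0, "ty": 0, "tz": 0.001, "turn": 0, "grip": 0.1}, {"tx": 0, "ty": 0, "tz": 0.001, "turn": 0, "grip": 0.1}], "force": 30}}

```text
time_s: 13.95
ee_pos: [468.6, 283.2, 97.4]
ee_rot: [0.002, 0.167, 0.986, -0.004]
contact_force: [0.6, -0.5, 4.8]
opening: 0.162
```

Run:
```python
from h import *
im,d,T=wrist('w12')
cv2.imwrite('pics/w12z.png',cv2.resize(im[200:400,200:440,::-1],None,fx=3,fy=3,interpolation=cv2.INTER_CUBIC))
go([467.4,282.5,97],70.9)
```

```text
t 14.0 tcp [468.6 283.2  97.3] yaw 70.77 F [ 0.6 -0.4  5.5] op 0.168 tilt [ 0.0033 -0.0081]
MOVE tx,ty,tz m [ 0.0009 -0.0011  0.0004] turn -0.13
```

View pics/w12z.png

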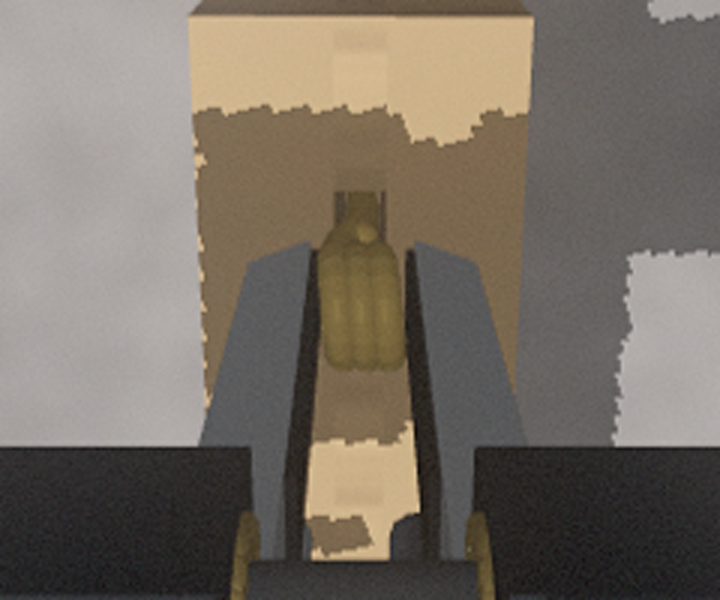

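Emit:
{"api": "move_arm", "payload": {"motion": [{"tx": 0, "ty": 0, "tz": -0.006, "turn": 0, "grip": 0.1}, {"tx": 0, "ty": 0, "tz": -0.02, "turn": 0, "grip": 0.1}, {"tx": 0, "ty": 0, "tz": -0.04, "turn": 0, "grip": 0.1}, {"tx": 0, "ty": 0, "tz": -0.06, "turn": 0, "grip": 0.1}, {"tx": 0, "ty": 0, "tz": -0.08, "turn": 0, "grip": 0.1}, {"tx": 0, "ty": 0, "tz": -0.1, "turn": 0, "grip": 0.1}, {"tx": 0, "ty": 0, "tz": -0.12, "turn": 0, "grip": 0.1}, {"tx": 0, "ty": 0, "tz": -0.138, "turn": 0, "grip": 0.1}, {"tx": 0, "ty": 0, "tz": -0.145, "turn": 0, "grip": 0.1}, {"tx": 0, "ty": 0, "tz": -0.145, "turn": 0, "grip": 0.1}], "force": 35}}

```text
time_s: 15.25
ee_pos: [468.1, 284.4, 242.7]
ee_rot: [0.003, 0.167, 0.986, -0.004]
contact_force: [0.3, 0.2, -1.7]
opening: 0.17
```

Run:
```python
from h import *
im,d,T=wrist('w13')
im2,d2=bot.camera('side'); np.save('s13.npy',d2)
cv2.imwrite('pics/s13z.png',cv2.resize(im2[200:440,230:470,::-1],None,fx=2.5,fy=2.5,interpolation=cv2.INTER_CUBIC))
go(b2w([-2.7,46,248]),104.4)
```

```text
t 15.35 tcp [467.6 284.1 241.8] yaw 70.78 F [-0.  -0.5 -1.1] op 0.17 tilt [ 0.0023 -0.0089]
MOVE tx,ty,tz m [-0.2289 -0.3145 -0.0026] turn -33.62
```

View pics/w13.png

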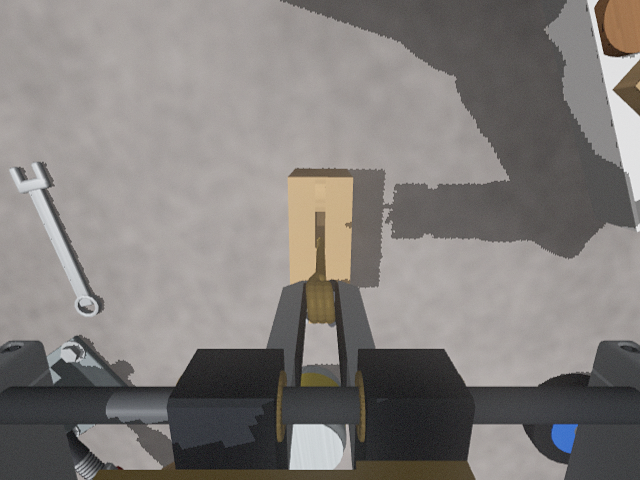

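View pics/s13z.png

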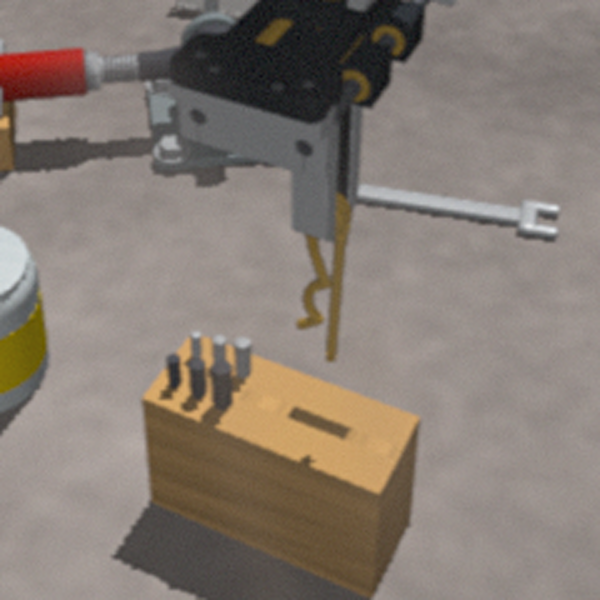

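Run:
```python
from h import *
o=bot.get_obs(); R=R_(o); i=bot.camera_info('side'); d=np.load('s13.npy')
for u,v in [(362,342),(362,341),(363,338),(364,325)]:
    p=w(i,d,u,v,1); print('side',p.round(1),(R.T@(p-o['ee_pos'])).round(1))
i=bot.camera_info('wrist'); d=np.load('w13.npy');T=np.load('w13_T.npy')
for v in range(205,290,6):
    row=d[v,312:330]; print(v,row.round(0).astype(int).tolist())
im=cv2.imread('pics/w13.png');cv2.imwrite('pics/w13z.png',cv2.resize(im[190:340,260:380],None,fx=5,fy=4,interpolation=cv2.INTER_CUBIC))
go(b2w([6.7,46,242]),104.4)
```

```text
side [462.1 288.1 153.6] [ 7.   2.6 88.2]
side [462.2 287.5 154.9] [ 6.7  2.1 86.9]
side [461.  287.6 160.8] [ 7.9  1.8 80.9]
side [460.3 287.8 185. ] [ 8.4  1.5 56.7]
205 [331, 330, 332, 331, 330, 331, 333, 332, 332, 331, 332, 331, 331, 332, 332, 331, 330, 331]
211 [333, 332, 333, 333, 332, 332, 332, 333, 332, 333, 333, 333, 333, 333, 334, 332, 333, 332]
217 [334, 334, 334, 342, 396, 427, 425, 426, 426, 425, 427, 426, 426, 335, 333, 336, 335, 334]
223 [335, 335, 336, 344, 400, 428, 428, 429, 429, 429, 428, 428, 429, 336, 336, 334, 335, 336]
229 [336, 337, 337, 345, 400, 415, 415, 413, 415, 414, 414, 415, 415, 336, 337, 337, 339, 337]
235 [339, 340, 339, 347, 389, 390, 388, 387, 390, 389, 388, 389, 389, 340, 339, 339, 339, 340]
241 [341, 342, 342, 347, 368, 275, 272, 270, 268, 270, 270, 273, 280, 340, 341, 340, 340, 342]
247 [343, 342, 343, 346, 346, 255, 254, 252, 253, 252, 253, 255, 258, 342, 344, 344, 343, 344]
253 [346, 344, 344, 345, 344, 241, 239, 237, 236, 238, 237, 238, 241, 346, 345, 346, 345, 345]
259 [346, 347, 347, 346, 230, 227, 225, 224, 224, 222, 224, 226, 227, 346, 348, 347, 348, 347]
265 [349, 349, 348, 350, 217, 214, 212, 212, 211, 213, 212, 213, 214, 218, 349, 348, 347, 348]
271 [350, 350, 351, 350, 205, 202, 201, 202, 201, 201, 201, 202, 203, 206, 350, 351, 351, 350]
277 [191, 191, 192, 192, 193, 193, 193, 196, 195, 194, 195, 194, 196, 195, 352, 352, 353, 351]
283 [183, 183, 184, 185, 185, 184, 183, 183, 184, 184, 184, 184, 183, 184, 184, 182, 184, 183]
289 [179, 179, 181, 181, 179, 179, 178, 179, 180, 179, 180, 180, 180, 180, 180, 178, 178, 179]
t 15.35 tcp [467.6 284.1 241.8] yaw 70.78 F [-0.  -0.5 -1.1] op 0.17 tilt [ 0.0023 -0.0089]
MOVE tx,ty,tz m [-0.2367 -0.3093  0.0034] turn -33.62
```

View pics/w13z.png

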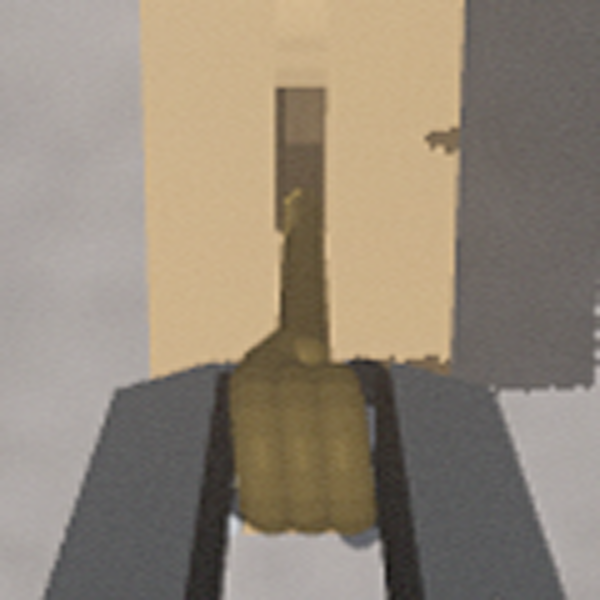

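Run:
```python
from h import *
go(b2w([3.3,46.8,235]),104.4)
```

```text
t 15.35 tcp [467.6 284.1 241.8] yaw 70.78 F [-0.  -0.5 -1.1] op 0.17 tilt [ 0.0023 -0.0089]
MOVE tx,ty,tz m [-0.2333 -0.3104  0.0104] turn -33.62
```

Emit:
{"api": "move_arm", "payload": {"motion": [{"tx": -0.015, "ty": -0.02, "tz": 0, "turn": -2, "grip": 0.1}, {"tx": -0.04, "ty": -0.053, "tz": 0, "turn": -6, "grip": 0.1}, {"tx": -0.07, "ty": -0.093, "tz": 0, "turn": -10, "grip": 0.1}, {"tx": -0.1, "ty": -0.133, "tz": 0, "turn": -15, "grip": 0.1}, {"tx": -0.13, "ty": -0.173, "tz": 0, "turn": -19, "grip": 0.1}, {"tx": -0.16, "ty": -0.213, "tz": 0, "turn": -23, "grip": 0.1}, {"tx": -0.19, "ty": -0.253, "tz": 0, "turn": -28, "grip": 0.1}, {"tx": -0.215, "ty": -0.286, "tz": 0, "turn": -31, "grip": 0.1}, {"tx": -0.228, "ty": -0.303, "tz": 0, "turn": -33, "grip": 0.1}, {"tx": -0.233, "ty": -0.31, "tz": 0.01, "turn": -33.6, "grip": 0.1}, {"tx": -0.233, "ty": -0.31, "tz": 0.01, "turn": -33.6, "grip": 0.1}, {"tx": -0.233, "ty": -0.31, "tz": 0.01, "turn": -33.6, "grip": 0.1}], "force": 35}}

```text
time_s: 16.85
ee_pos: [585.2, -83.6, 234.9]
ee_rot: [0.0, -0.126, 0.992, -0.004]
contact_force: [-0.0, 0.7, -1.2]
opening: 0.167
```

Run:
```python
from h import *
im,d,T=wrist('w14')
cv2.imwrite('pics/w14z.png',cv2.resize(im[150:350,220:420,::-1],None,fx=3,fy=3,interpolation=cv2.INTER_CUBIC))
go(b2w([3.3,46.8,182]),104.4)
```

```text
t 16.9 tcp [585.4 -83.7 235.2] yaw 104.49 F [ 0.3 -0.7 -0.5] op 0.168 tilt [ 0.0018 -0.0081]
MOVE tx,ty,tz m [ 0.0002 -0.0018  0.0532] turn 0.09
```

View pics/w14z.png

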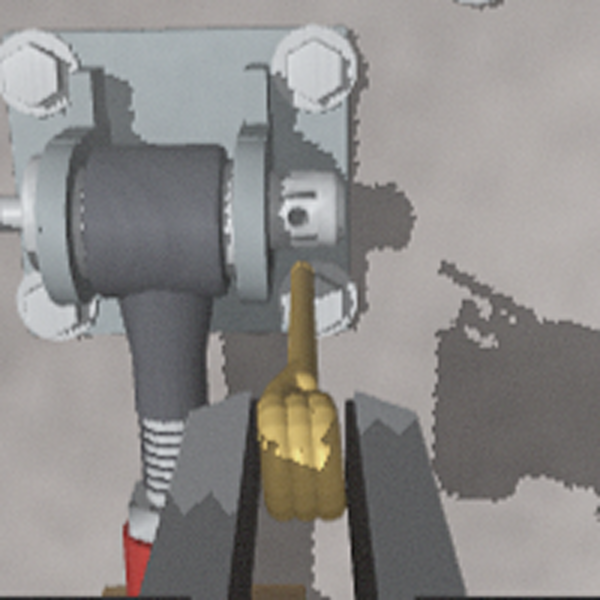

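Emit:
{"api": "move_arm", "payload": {"motion": [{"tx": 0, "ty": -0.001, "tz": 0.015, "turn": 0, "grip": 0.1}, {"tx": 0, "ty": -0.0018, "tz": 0.032, "turn": 0, "grip": 0.1}, {"tx": 0, "ty": -0.0018, "tz": 0.044, "turn": 0, "grip": 0.1}, {"tx": 0, "ty": -0.0018, "tz": 0.05, "turn": 0, "grip": 0.1}, {"tx": 0, "ty": -0.0018, "tz": 0.05, "turn": 0, "grip": 0.1}, {"tx": 0, "ty": -0.0018, "tz": 0.05, "turn": 0, "grip": 0.1}], "force": 35}}

```text
time_s: 17.65
ee_pos: [586.4, -85.9, 185.7]
ee_rot: [0.001, -0.126, 0.992, -0.004]
contact_force: [0.2, 0.2, -1.6]
opening: 0.168
```

Run:
```python
from h import *
im,d,T=wrist('w15')
cv2.imwrite('pics/w15z.png',cv2.resize(im[190:310,260:380,::-1],None,fx=5,fy=5,interpolation=cv2.INTER_CUBIC))
im,d=bot.camera('side'); cv2.imwrite('pics/s15z.png',cv2.resize(im[150:290,250:390,::-1],None,fx=4,fy=4,interpolation=cv2.INTER_CUBIC))
go(b2w([3.3,46.8,182]),104.4)
```

```text
t 17.75 tcp [586.4 -85.9 185.8] yaw 104.48 F [ 0.  -0.3 -0.7] op 0.171 tilt [ 0.003  -0.0082]
MOVE tx,ty,tz m [0.0006 0.0001 0.0038] turn 0.08
```

View pics/w15z.png

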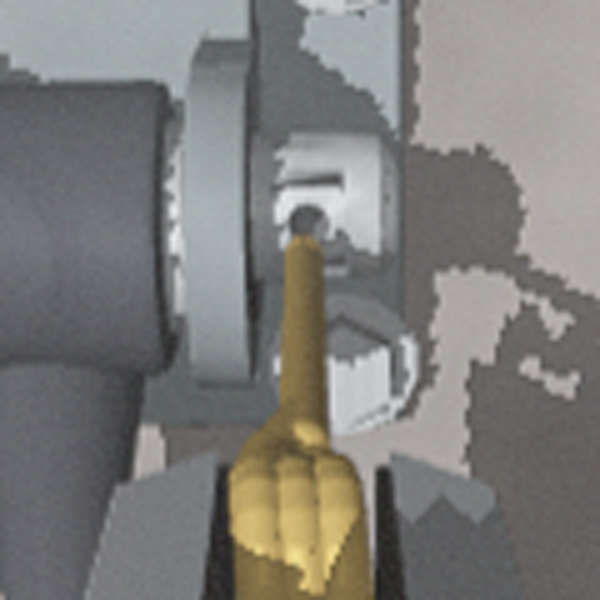

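View pics/s15z.png

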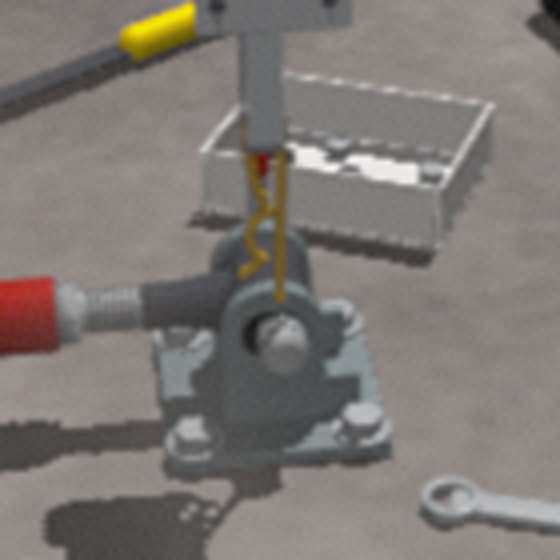

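```bash
cat > rel.py <<'E'
from h import *
def rel(n,tiprow,tipc,hole,rows,ct,ztop=79):
    i=bot.camera_info('wrist'); d=np.load(n+'.npy');T=np.load(n+'_T.npy'); M=i['T_tool_cam']
    R=T@np.linalg.inv(M)
    pts=[]
    for v in rows:
        c=int(round(ct(v))); z=np.median(d[v,c-1:c+2]); pts.append((M@np.array([(c-i['cx'])/i['fx']*z,(v-i['cy'])/i['fy']*z,z,1]))[:3])
    pts=np.array(pts); a,b=np.polyfit(pts[:,2],pts[:,0],1); print('front face x=%.2f %+.4f*z'%(b,a), 'resid',np.std(pts[:,0]-a*pts[:,2]-b).round(2))
    r=M[:3,:3]@np.array([(tipc-i['cx'])/i['fx'],(tiprow-i['cy'])/i['fy'],1]); o=M[:3,3]
    # o+r*s: x=b+a z
    s=(b+a*o[2]-o[0])/(r[0]-a*r[2]); tf=o+r*s; tip=tf-[3,0,0]
    h=np.linalg.inv(R)@np.append(plane(i,hole[0],hole[1],ztop,T),1); h=h[:3]
    print('tip tool',tip.round(2),'world z',(R@np.append(tip,1))[2].round(1),'hole tool',h.round(2),'hole b',w2b(plane(i,hole[0],hole[1],ztop,T)).round(2))
    print('need move tx,ty,tz', (h-tip).round(2))
E
python3 - <<'E'
from rel import *
rel('w15',190+237/5,260+307/5,(260+309/5,190+221.5/5),range(240,272,3),lambda v:260+(307-(v-238)*5*0.03)/5)
E
```

```text
front face x=11.95 -0.0355*z resid 0.11
tip tool [ 5.69  0.9  91.9 ] world z 93.8 hole tool [  7.31   1.28 106.68] hole b [-3.3  47.04 79.  ]
need move tx,ty,tz [ 1.61  0.37 14.78]
```

Emit:
{"api": "move_arm", "payload": {"motion": [{"tx": 0.001, "ty": 0.0004, "tz": 0.003, "turn": 0, "grip": 0.1}, {"tx": 0.0016, "ty": 0.0004, "tz": 0.006, "turn": 0, "grip": 0.1}, {"tx": 0.0016, "ty": 0.0004, "tz": 0.009, "turn": 0, "grip": 0.1}, {"tx": 0.0016, "ty": 0.0004, "tz": 0.01, "turn": 0, "grip": 0.1}, {"tx": 0.0016, "ty": 0.0004, "tz": 0.01, "turn": 0, "grip": 0.1}], "force": 35}}

```text
time_s: 18.38
ee_pos: [584.7, -86.0, 175.7]
ee_rot: [0.001, -0.126, 0.992, -0.004]
contact_force: [0.2, -0.9, -0.5]
opening: 0.164
```

Run:
```python
from h import *
im,d,T=wrist('w16')
cv2.imwrite('pics/w16z.png',cv2.resize(im[190:270,280:360,::-1],None,fx=8,fy=7.5,interpolation=cv2.INTER_CUBIC))
go(b2w([3.3,46.8,182]),104.4)
```

```text
t 18.425 tcp [584.8 -86.  175.7] yaw 104.49 F [-0.6 -0.4 -0.8] op 0.166 tilt [ 0.003  -0.0082]
MOVE tx,ty,tz m [-0.0009 -0.0003 -0.0063] turn 0.09
```

View pics/w16z.png

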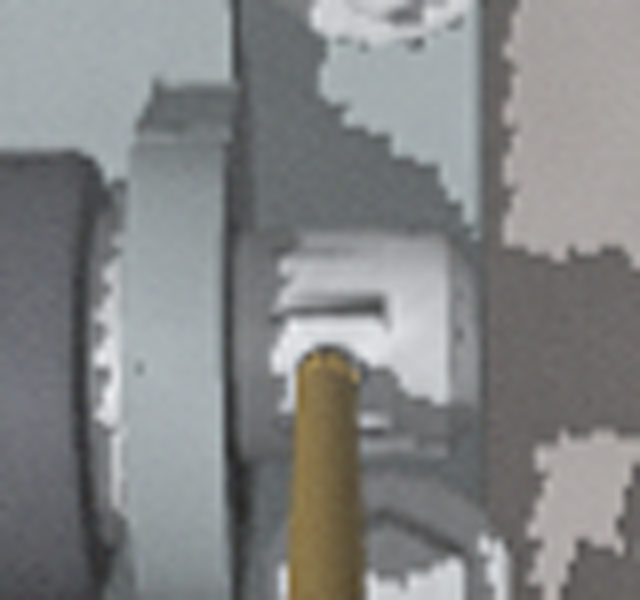

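Run:
```python
from rel import *
for hc in (376,380,384):
  rel('w16',190+352/7.5,280+329/8,(280+331/8,190+hc/7.5),range(240,270,3),lambda v:280+329/8-(v-238)*0.03)
```

```text
front face x=11.78 -0.0309*z resid 0.1
tip tool [ 5.92  0.69 92.48] world z 83.2 hole tool [ 5.1   0.89 96.64] hole b [-2.75 47.06 79.  ]
need move tx,ty,tz [-0.83  0.21  4.17]
front face x=11.78 -0.0309*z resid 0.1
tip tool [ 5.92  0.69 92.48] world z 83.2 hole tool [ 4.65  0.89 96.65] hole b [-2.3  47.06 79.  ]
need move tx,ty,tz [-1.27  0.21  4.17]
front face x=11.78 -0.0309*z resid 0.1
tip tool [ 5.92  0.69 92.48] world z 83.2 hole tool [ 4.2   0.89 96.65] hole b [-1.85 47.06 79.  ]
need move tx,ty,tz [-1.72  0.21  4.17]
```

```bash
python3 - <<'E'
from h import *
i=bot.camera_info('wrist')
def ax(n,u,v1,v2):
    T=np.load(n+'_T.npy'); out=[]
    # tangent planes: ray angle in b-frame x-z plane
    o=w2b(T[:3,3]); ang=[]
    for v in (v1,v2):
        r=Rz(BY).T@T[:3,:3]@np.array([(u-i['cx'])/i['fx'],(v-i['cy'])/i['fy'],1]); ang.append(np.arctan2(r[0],-r[2]))
    m=np.mean(ang); print(n,'axis x at z66', (o[0]+np.tan(m)*(o[2]-66)).round(2),'radius',(np.sin((ang[1]-ang[0])/2)*(o[2]-66)/np.cos(m)).round(2))
ax('w14',220+325/3,150+168/3,150+248/3)
ax('w14',220+270/3+0,150+168/3,150+248/3)
ax('w16',280+440/8,190+232/7.5,190+455/7.5)
E
python3 - <<'E'
import cv2
a=cv2.imread('pics/w14.png')[190:245,285:350]
b=cv2.imread('pics/w16.png')[210:265,300:365]
cv2.imwrite('pics/ab.png',cv2.resize(cv2.hconcat([a,b]),None,fx=6,fy=6,interpolation=cv2.INTER_CUBIC))
E
```

```text
w14 axis x at z66 -3.11 radius 13.34
w14 axis x at z66 -3.08 radius 13.34
w16 axis x at z66 -2.87 radius 12.53
```

View pics/ab.png

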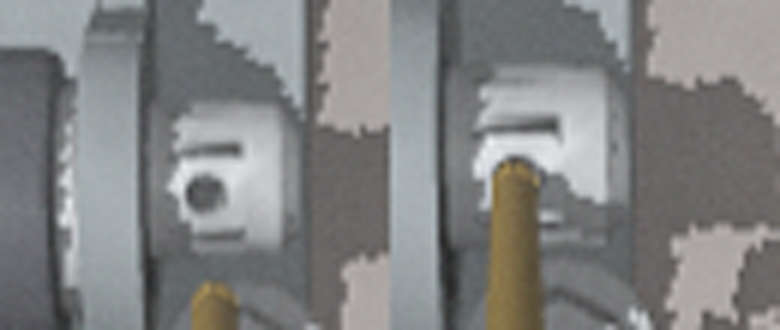

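Emit:
{"api": "move_arm", "payload": {"motion": [{"tx": -0.0006, "ty": 0.0002, "tz": 0.001, "turn": 0, "grip": 0.1}, {"tx": -0.0006, "ty": 0.0002, "tz": 0.002, "turn": 0, "grip": 0.1}, {"tx": -0.0006, "ty": 0.0002, "tz": 0.003, "turn": 0, "grip": 0.1}, {"tx": -0.0006, "ty": 0.0002, "tz": 0.004, "turn": 0, "grip": 0.1}, {"tx": -0.0006, "ty": 0.0002, "tz": 0.005, "turn": 0, "grip": 0.1}, {"tx": -0.0006, "ty": 0.0002, "tz": 0.006, "turn": 0, "grip": 0.1}, {"tx": -0.0006, "ty": 0.0002, "tz": 0.006, "turn": 0, "grip": 0.1}], "force": 35}}

```text
time_s: 19.3
ee_pos: [585.3, -85.7, 169.6]
ee_rot: [0.001, -0.126, 0.992, -0.004]
contact_force: [-0.8, -0.6, -0.9]
opening: 0.17
```

```bash
cat > st.py <<'E'
from h import *
import sys
n=sys.argv[1]
im,d,T=wrist(n)
o=bot.get_obs();R=R_(o)
print(o['time_s'],'tcp b',w2b(o['ee_pos']).round(2),'F b',(Rz(BY).T@o['contact_force']).round(1),'M',o['wrist_torque'].round(2),'tilt b',(Rz(BY).T@R[:,2])[:2].round(4))
cv2.imwrite('pics/'+n+'z.png',cv2.resize(im[190:310,270:370,::-1],None,fx=5,fy=5,interpolation=cv2.INTER_CUBIC))
E
python3 st.py w17
```

```text
19.35 tcp b [  2.95  47.12 169.72] F b [ 0.3  0.5 -1.2] M [0.06 0.   0.02] tilt b [ 0.0009 -0.0087]
```

View pics/w17z.png

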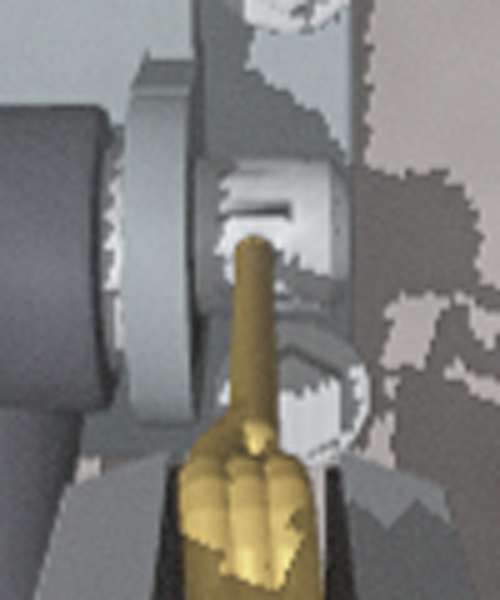

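Emit:
{"api": "move_arm", "payload": {"motion": [{"tx": 0, "ty": 0, "tz": 0.001, "turn": 0, "grip": 0.1}, {"tx": 0, "ty": 0, "tz": 0.002, "turn": 0, "grip": 0.1}, {"tx": 0, "ty": 0, "tz": 0.003, "turn": 0, "grip": 0.1}, {"tx": 0, "ty": 0, "tz": 0.003, "turn": 0, "grip": 0.1}], "force": 35}}

```text
time_s: 19.85
ee_pos: [585.3, -85.7, 166.6]
ee_rot: [0.001, -0.126, 0.992, -0.004]
contact_force: [0.2, 0.2, -1.2]
opening: 0.166
```

```bash
python3 st.py w18
```

```text
19.9 tcp b [  2.94  47.15 166.65] F b [ 0.3 -0.9 -0.8] M [0.05 0.01 0.02] tilt b [ 0.0007 -0.0086]
```

View pics/w18z.png

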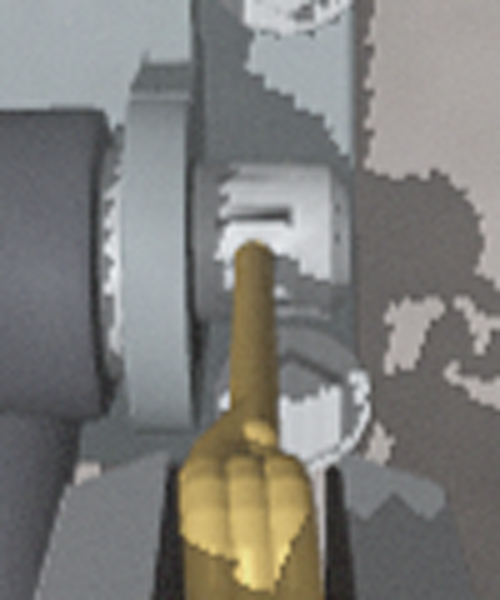

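Emit:
{"api": "move_arm", "payload": {"motion": [{"tx": 0, "ty": 0, "tz": 0.001, "turn": 0, "grip": 0.1}, {"tx": 0, "ty": 0, "tz": 0.002, "turn": 0, "grip": 0.1}, {"tx": 0, "ty": 0, "tz": 0.003, "turn": 0, "grip": 0.1}, {"tx": 0, "ty": 0, "tz": 0.004, "turn": 0, "grip": 0.1}, {"tx": 0, "ty": 0, "tz": 0.005, "turn": 0, "grip": 0.1}, {"tx": 0, "ty": 0, "tz": 0.005, "turn": 0, "grip": 0.1}], "force": 35}}

```text
time_s: 20.65
ee_pos: [585.3, -85.8, 161.5]
ee_rot: [0.001, -0.126, 0.992, -0.004]
contact_force: [-0.7, 0.1, -0.1]
opening: 0.171
```

```bash
python3 st.py w19
```

```text
20.7 tcp b [  2.88  47.12 161.6 ] F b [ 0.8  0.4 -0.4] M [-0.02  0.06 -0.02] tilt b [ 0.0006 -0.0085]
```

View pics/w19z.png

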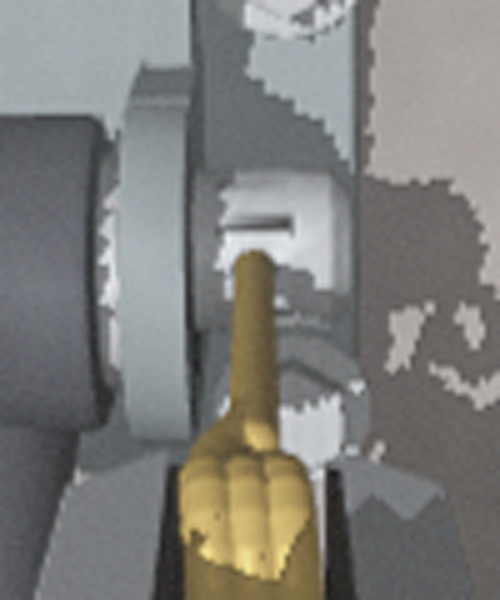

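Emit:
{"api": "move_arm", "payload": {"motion": [{"tx": -0.0003, "ty": 0, "tz": 0.0015, "turn": 0, "grip": 0.1}, {"tx": -0.0006, "ty": 0, "tz": 0.003, "turn": 0, "grip": 0.1}, {"tx": -0.001, "ty": 0, "tz": 0.0045, "turn": 0, "grip": 0.1}, {"tx": -0.0013, "ty": 0, "tz": 0.006, "turn": 0, "grip": 0.1}, {"tx": -0.0016, "ty": 0, "tz": 0.008, "turn": 0, "grip": 0.1}, {"tx": -0.002, "ty": 0, "tz": 0.01, "turn": 0, "grip": 0.1}, {"tx": -0.002, "ty": 0, "tz": 0.01, "turn": 0, "grip": 0.1}], "force": 35}}

```text
time_s: 21.58
ee_pos: [586.8, -85.4, 151.3]
ee_rot: [0.0, -0.126, 0.992, -0.004]
contact_force: [-1.5, -0.0, -1.0]
opening: 0.166
```

```bash
python3 st.py w20
```

```text
21.625 tcp b [  4.47  47.05 151.39] F b [-1.7 -0.7 -0.2] M [-0.03  0.42 -0.  ] tilt b [-0.0003 -0.0084]
```

Emit:
{"api": "move_arm", "payload": {"motion": [{"tx": -0.0003, "ty": 0, "tz": 0.0015, "turn": 0, "grip": 0.1}, {"tx": -0.0006, "ty": 0, "tz": 0.003, "turn": 0, "grip": 0.1}, {"tx": -0.001, "ty": 0, "tz": 0.0045, "turn": 0, "grip": 0.1}, {"tx": -0.0013, "ty": 0, "tz": 0.006, "turn": 0, "grip": 0.1}, {"tx": -0.0015, "ty": 0, "tz": 0.007, "turn": 0, "grip": 0.1}, {"tx": -0.0015, "ty": 0, "tz": 0.007, "turn": 0, "grip": 0.1}], "force": 35}}

```text
time_s: 22.38
ee_pos: [589.2, -85.0, 145.0]
ee_rot: [0.001, -0.126, 0.992, -0.004]
contact_force: [-1.5, -0.2, 4.6]
opening: 0.164
```

```bash
python3 st.py w21; python3 -c "
from h import *
im,d=bot.camera('side'); cv2.imwrite('pics/s21z.png',cv2.resize(im[150:290,250:390,::-1],None,fx=4,fy=4,interpolation=cv2.INTER_CUBIC))"
```

```text
22.425 tcp b [  6.82  46.84 144.99] F b [-0.5 -0.2  4.6] M [-0.02  0.27  0.02] tilt b [ 0.0015 -0.0089]
```

View pics/w21z.png

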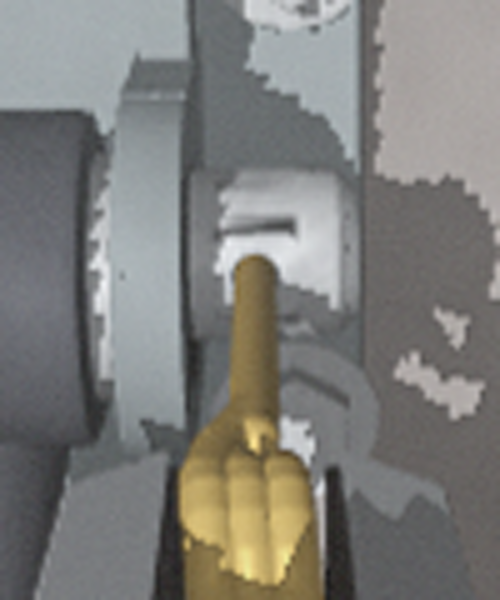

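View pics/s21z.png

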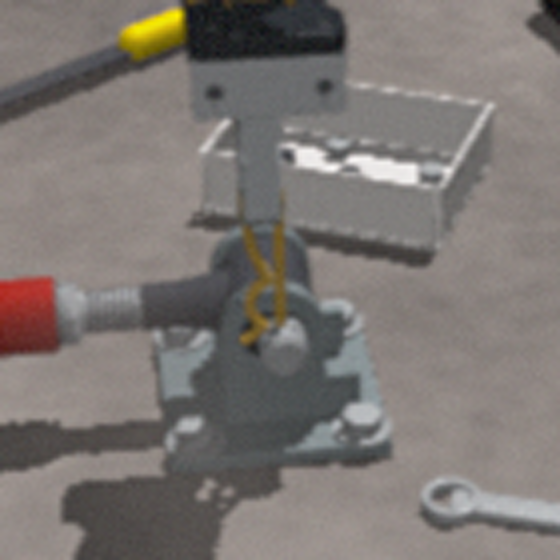

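Emit:
{"api": "move_arm", "payload": {"motion": [{"tx": 0, "ty": 0, "tz": 0.002, "turn": 0, "grip": 0.1}, {"tx": 0, "ty": 0, "tz": 0.004, "turn": 0, "grip": 0.1}, {"tx": 0, "ty": 0, "tz": 0.006, "turn": 0, "grip": 0.1}, {"tx": 0, "ty": 0, "tz": 0.008, "turn": 0, "grip": 0.1}, {"tx": 0, "ty": 0, "tz": 0.01, "turn": 0, "grip": 0.1}, {"tx": 0, "ty": 0, "tz": 0.01, "turn": 0, "grip": 0.1}], "force": 45}}

```text
time_s: 23.22
ee_pos: [589.7, -85.0, 134.9]
ee_rot: [0.002, -0.126, 0.992, -0.004]
contact_force: [1.1, -0.0, 1.1]
opening: 0.167
```

```bash
python3 st.py w22
```

```text
23.275 tcp b [  7.38  46.71 134.84] F b [1.2 0.5 1.3] M [ 0.04 -0.21  0.04] tilt b [ 0.0026 -0.0091]
```

Emit:
{"api": "move_arm", "payload": {"motion": [{"tx": 0, "ty": 0, "tz": 0.002, "turn": 0, "grip": 0.1}, {"tx": 0, "ty": 0, "tz": 0.004, "turn": 0, "grip": 0.1}, {"tx": 0, "ty": 0, "tz": 0.006, "turn": 0, "grip": 0.1}, {"tx": 0, "ty": 0, "tz": 0.008, "turn": 0, "grip": 0.1}, {"tx": 0, "ty": 0, "tz": 0.01, "turn": 0, "grip": 0.1}, {"tx": 0, "ty": 0, "tz": 0.01, "turn": 0, "grip": 0.1}], "force": 45}}

```text
time_s: 24.02
ee_pos: [588.7, -84.9, 123.6]
ee_rot: [0.001, -0.126, 0.992, -0.004]
contact_force: [1.1, -0.0, -13.2]
opening: 0.165
```

```bash
python3 st.py w23
```

```text
24.075 tcp b [  6.38  47.11 123.65] F b [  0.8   0.4 -13.4] M [ 0.24 -0.51  0.02] tilt b [ 0.0002 -0.008 ]
```

View pics/w23z.png

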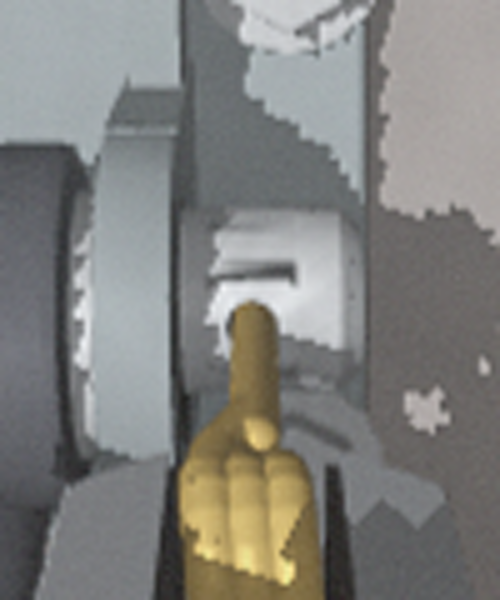

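Emit:
{"api": "move_arm", "payload": {"motion": [{"tx": 0, "ty": 0, "tz": 0.001, "turn": 0, "grip": 0.1}, {"tx": 0, "ty": 0, "tz": 0.002, "turn": 0, "grip": 0.1}, {"tx": 0, "ty": 0, "tz": 0.003, "turn": 0, "grip": 0.1}, {"tx": 0, "ty": 0, "tz": 0.003, "turn": 0, "grip": 0.1}], "force": 45}}

```text
time_s: 24.58
ee_pos: [588.9, -85.0, 121.2]
ee_rot: [0.001, -0.126, 0.992, -0.004]
contact_force: [0.3, 0.5, -5.1]
opening: 0.168
```

```bash
python3 st.py w24
```

```text
24.625 tcp b [  6.58  46.97 121.12] F b [ 0.8 -0.6 -4.6] M [ 0.2  -0.16 -0.01] tilt b [ 0.0007 -0.0083]
```

Emit:
{"api": "move_arm", "payload": {"motion": [{"tx": 0, "ty": 0, "tz": 0.001, "turn": 0, "grip": 0.1}, {"tx": 0, "ty": 0, "tz": 0.002, "turn": 0, "grip": 0.1}, {"tx": 0, "ty": 0, "tz": 0.002, "turn": 0, "grip": 0.1}], "force": 45}}

```text
time_s: 25.0
ee_pos: [589.2, -85.3, 119.7]
ee_rot: [0.001, -0.126, 0.992, -0.004]
contact_force: [-0.2, 0.4, 1.2]
opening: 0.166
```

```bash
python3 st.py w25; python3 -c "
from h import *
im,d=bot.camera('side'); cv2.imwrite('pics/s25z.png',cv2.resize(im[150:290,250:390,::-1],None,fx=4,fy=4,interpolation=cv2.INTER_CUBIC))"
```

```text
25.05 tcp b [  6.78  46.52 119.63] F b [-0.1 -0.5  0.6] M [-0.07  0.11  0.05] tilt b [ 0.0014 -0.0089]
```

View pics/s25z.png

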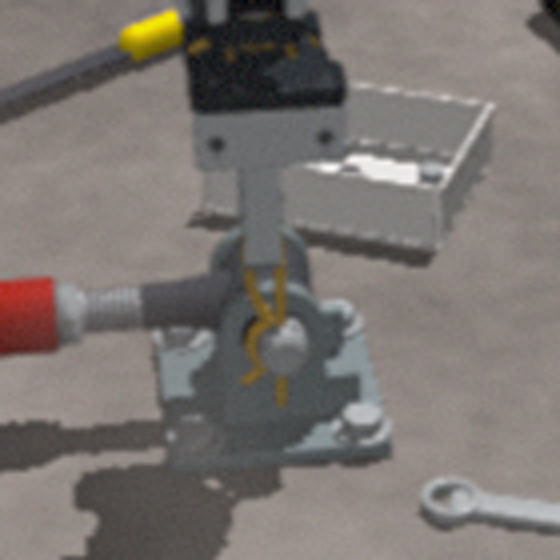

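Emit:
{"api": "move_arm", "payload": {"motion": [{"tx": 0, "ty": 0, "tz": 0, "turn": 0, "grip": 0.25}, {"tx": 0, "ty": 0, "tz": 0, "turn": 0, "grip": 0.35}, {"tx": 0, "ty": 0, "tz": 0, "turn": 0, "grip": 0.45}, {"tx": 0, "ty": 0, "tz": 0, "turn": 0, "grip": 0.45}, {"tx": 0, "ty": 0, "tz": 0, "turn": 0, "grip": 0.45}, {"tx": 0, "ty": 0, "tz": -0.015, "turn": 0, "grip": 0.45}, {"tx": 0, "ty": 0, "tz": -0.04, "turn": 0, "grip": 0.45}, {"tx": 0, "ty": 0, "tz": -0.08, "turn": 0, "grip": 0.45}, {"tx": 0, "ty": 0, "tz": -0.1, "turn": 0, "grip": 0.45}, {"tx": 0, "ty": 0, "tz": -0.1, "turn": 0, "grip": 0.45}, {"tx": 0, "ty": 0, "tz": -0.1, "turn": 0, "grip": 0.45}]}}

```text
time_s: 26.48
ee_pos: [588.3, -84.4, 219.2]
ee_rot: [0.001, -0.126, 0.992, -0.004]
contact_force: [-0.5, 0.6, -0.9]
opening: 0.451
```

```bash
python3 st.py w26; python3 -c "
from h import *
im,d=bot.camera('side'); np.save('s26.npy',d); cv2.imwrite('pics/s26z.png',cv2.resize(im[150:290,250:390,::-1],None,fx=4,fy=4,interpolation=cv2.INTER_CUBIC))"
```

```text
26.525 tcp b [  5.93  47.72 218.73] F b [ 0.1 -0.1 -0.4] M [0.03 0.05 0.02] tilt b [-0.0003 -0.0083]
```

View pics/s26z.png

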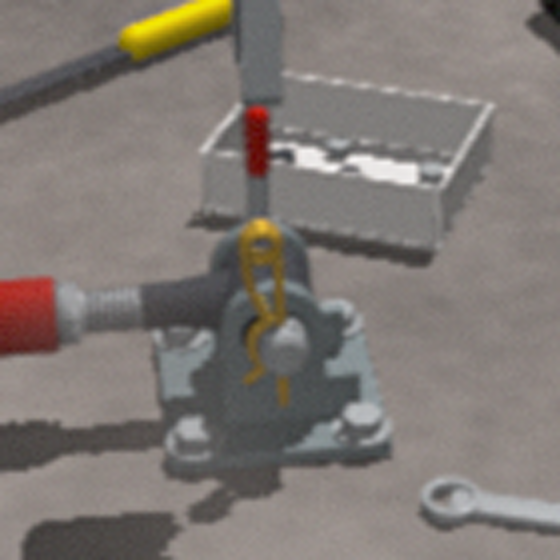

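View pics/w26.png

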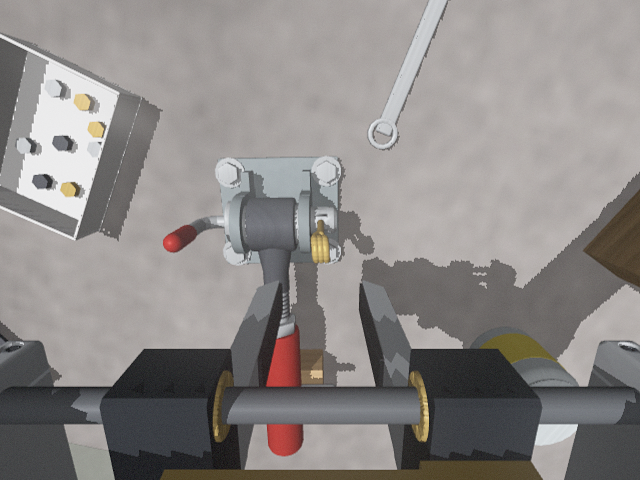

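Run:
```python
from h import *
i=bot.camera_info('wrist');T=np.load('w26_T.npy');d=np.load('w26.npy')
for v in (236,240,244,248,252,256): 
  if d[v,320]>0: print(v,w2b(w(i,d,320,v,1,T)).round(1))
print('handle top',w2b(w(i,d,173,242,1,T)).round(1),w2b(plane(i,172,242,147,T)).round(1))
i=bot.camera_info('side');d=np.load('s26.npy')
for u,v,n in [(257,240,'coil'),(285,395,'leg low'),(257,112,'h top'),(257,165,'h low'),(285,403,'tip')]:
  print(n,w2b(w(i,d,250+round(u/4),150+round(v/4),0)).round(1))
im=cv2.imread('pics/w26.png');cv2.imwrite('pics/w26z.png',cv2.resize(im[145:275,155:345],None,fx=4,fy=4,interpolation=cv2.INTER_CUBIC))
```

```text
236 [ -4.1  46.7 129. ]
240 [ -2.3  46.7 134.2]
244 [  0.2  46.7 136.6]
248 [  3.   46.8 138. ]
252 [  6.   46.8 138.9]
256 [  9.3  46.8 138.7]
handle top [ -3.6 -62.8 145.4] [ -4.1 -62.8 147. ]
coil [  4.  -15.1  91.2]
leg low [-4.  46.9 30.5]
h top [ -1.6 -61.4 144.7]
h low [ -0.5 -59.1 113.7]
tip [-4.8 35.3 16.8]
```

View pics/w26z.png

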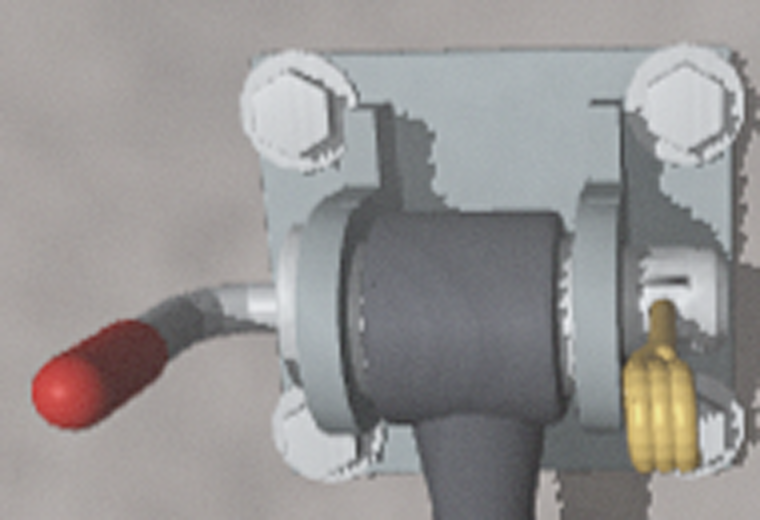

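```bash
python3 -c "
from workcell import bot
print(bot.sign_off()); print(bot.get_obs()['time_s'])"
```

```text
the job is handed in; nothing more can be done
None
the job is handed in; nothing more can be done
```

I turned the pin's handle upright, pushed the pin home, and fitted the clip through the cross hole. I then let go of the clip and handed the job in at about 26.5 s. The sign-off gives no verdict, so the checks below are my own.

- **Pin:** I stopped pushing at about 15 N, where it hit the hard stop. In the last picture the collar sits against the near cheek, and the handle top lines up with the pin's axis to about 1 mm (upright within about 0.02 rad).
- **Clip:** The leg went into the hole without measurable force, and going over the pin I read at most about 5 N. The spring then pulled the clip down at up to 13 N, and the force was about zero once seated.
- **Clip position:** The coil centre measured about 127.4 mm above the bench, which puts the seat about 65.4 mm up against 66 wanted. It measured 46.8 mm along the pin (46 wanted). The leg leans about 0.03 rad.
- **Bow:** In the last side picture the bow is shut round the pin. The gripper is open and about 100 mm clear of everything.

- **Disagreements:** My readings of the hole's sideways position ran from -1.9 to -3.3 mm. I used about -3, which the pin's edges supported. The handle's position along the pin read 3 to 4 mm further in than a home pin should give. I put that down to measurement error, since the hard stop and the collar picture both say it is home.
- **Not re-measured:** I did not measure the tin, spanner and tray again; I made no contact with them.

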